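Kit the panel tray and tally the pieces

TASK

Make up the kit for the next control panel: stand every loose device lying on the bench, and the signal tower, upright and fully down in the tray nest cut to its outline, and press the tally counter's lever fully down and let it up once for each piece in the kit, so that its pointer ends on that number. The tower is top-heavy, so move it steadily and never let it fall over; leave the tools and stock alone.

Things in the scene. Friction and masses are not known exactly. Their poses are not given: they have to be found in the camera images.
- contactor: Contactor, 72 x 46 mm, 84 mm high: black lower block 60 mm high over the full 72 x 46 mm, on it a light grey block 44 mm long (x), 46 mm wide (y), 24 mm high with a small blue tab (3 mm, look only). About 0.36 kg. Origin: centre of its underside; z up; x along its longer side. May be absent.
- supply: Red power supply with ventilation slots, a box 104 x 60 mm, 62 mm high (a 5 mm strip of terminals and screws on top at its -x end is look only). About 0.45 kg. Origin: centre of its underside; z up; x along its longer side. May be absent.
- relay: Light grey safety relay, 96 x 36 mm, 70 mm high: lower block 54 mm high over the full length, upper block 60 mm long (x) over the full width, green terminals at both ends and a small black knob (5 mm, look only) on top. About 0.22 kg. Origin: centre of its underside; z up; x along its longer side. May be absent.
- estop: Emergency-stop station: yellow box 64 x 64 mm, 48 mm high, with a red mushroom head 40 mm in diameter between 58 and 76 mm height on a 28 mm neck. About 0.26 kg. Origin: centre of its underside; z up; x and y along its sides. May be absent.
- timer: Cream timer relay, 48 x 48 mm, 66 mm high (solid), with a black face, a white dial and an orange pointer on top, which stand up to 9 mm higher and are look only. About 0.20 kg. Origin: centre of its underside; z up; x and y along its sides. May be absent.
- tower: Signal tower, 196 mm tall and top-heavy: black round foot 66 mm in diameter and 12 mm high, bare pole 20 mm in diameter up to 90 mm, then a column of green, amber and red lamps 44 to 45 mm in diameter from 90 to 196 mm (solid 44 mm). About 0.42 kg, its centre of mass about 127 mm above its underside. Origin: centre of its underside; z up. Always present.
- tray: Blue kit tray, fixed, 230 (x) x 280 (y) mm, 22 mm thick, with six nests cut to the outlines of the pieces (edges chamfered 3 mm). Origin: centre of its underside, on the table; x away from the robot at yaw 0.
- nest_contactor (a point): Rectangular kit tray nest, 78 x 52 mm (6 mm larger than the piece), open at the top, 14 mm deep. This point: centre of the nest's floor, 8 mm above the table; z up, x along the nest's longer side. Takes the contactor, either way round.
- nest_supply (a point): Rectangular kit tray nest, 110 x 66 mm (6 mm larger than the piece), open at the top, 14 mm deep. This point: centre of the nest's floor, 8 mm above the table; z up, x along the nest's longer side. Takes the power supply, either way round.
- nest_relay (a point): Rectangular kit tray nest, 102 x 42 mm (6 mm larger than the piece), open at the top, 14 mm deep. This point: centre of the nest's floor, 8 mm above the table; z up, x along the nest's longer side. Takes the safety relay, either way round.
- nest_estop (a point): Square kit tray nest, 70 x 70 mm (6 mm larger than the piece), open at the top, 14 mm deep. This point: centre of the nest's floor, 8 mm above the table; z up, x and y along its sides. Takes the emergency-stop station in any of its four quarter turns.
- nest_timer (a point): Square kit tray nest, 54 x 54 mm (6 mm larger than the piece), open at the top, 14 mm deep. This point: centre of the nest's floor, 8 mm above the table; z up, x and y along its sides. Takes the timer relay in any of its four quarter turns.
- nest_tower (a point): Round kit tray nest, 72 mm in diameter, 14 mm deep. This point: centre of its floor, 8 mm above the table. Takes the foot of the signal tower.
- tally: Bench tally counter, fixed: green enamelled housing 100 x 70 mm, 88 mm high, on a dark steel base 195 x 100 x 8 mm; its sprung lever with a red paddle sticks out of the housing's front (-x) and is pressed down by hand; on top a white dial with ten marks (the green one is zero) and a red pointer. Origin: centre of the base's underside, roughly (the housing spans x from -18 to 82 mm); its front, with the lever, is its -x side.
- paddle (a point): Middle of the top face of the tally lever's red paddle, 36 mm long and 40 mm wide; moves with the lever. The paddle is 105 mm from the lever's hinge, which runs level across the housing 48 mm above the table. At rest this point is about 73 mm above the table, fully down about 29 mm.
- tally_lever (a joint): Tally lever, rad: 0 at rest, 0.42 fully down at its stop. A spring pushes it back up by itself; about 3 N on the paddle starts it, about 10 N takes it fully down.
- tally_dial (a joint): Pointer of the tally counter, rad: 0 at the zero mark, where it starts; one mark (0.628) on, clockwise from above, for every stroke of the lever that goes fully down and fully back up. It advances while the lever goes down. A stroke that stops short moves it only part of a mark: the next full stroke brings it to a mark. It cannot be set back.
- screwdriver: Bystander: screwdriver with a red handle, 190 mm, lying on the table beyond the tray.
- cutters: Bystander: side cutters with red handles, 160 mm, lying on the table to the right of the tray.
- screw_jar: Bystander: jar of screws, 68 mm in diameter, 75 mm high.
- spool: Bystander: blue spool, 84 mm in diameter, 56 mm high.

How it is judged:
By the outcome, as a careful person would: the job done as asked, in the order asked, and still so for the second after the job is handed in, with the robot touching nothing.
Of contactor, supply, relay, estop, timer only 3 to 5 are there at a start; the rules pass over those that are not, and their reading is None.
At some moment in a run one of supply, estop may be knocked a few centimetres aside while the robot is not near it.
It also fails if it takes over 210 s, if anything falls off the work surface, if the arm or the gripper's body presses on something with over 40 N, if the wrist force passes 120 N, or if a joint passes its speed limit or range.

ROBOT

A 7-joint arm with a two-finger parallel gripper is mounted at the origin on the work surface. World frame = base frame: x ahead of the robot, y to its left, z up, the work surface at z = 0. Lengths are in m, angles in rad, forces in N, time in s.
With the tool pointing down it reaches from about 0.4 to 0.9 m from the base axis. Payload 5.6 kg.
Tool frame: the origin (TCP) lies midway between the tips of the shut fingers; the grasp point (between the pads) lies r.hold_point_z behind it (r.hold_point_z is the distance from the TCP to the grasp point, in m); z points along the fingers, y is the line along which they close (so a half turn about z gives the same grasp; the last joint's range is limited). The gripper opens to 92 mm and grips with 3 to 60 N. Pads are 20 mm wide; open, the fingers measure 128 mm over their backs; the gripper's body (75 mm by 189 mm) begins 69 mm behind the grasp point.
Start: joints at [-1.204, 0.468, -0.012, 1.603, 0.006, 1.071, -0.056], TCP at [0.259, 0.596, 0.215] pointing down, gripper open.
Joint ranges: [-2.53, 2.53], [-0.31, 2.02], [-1.57, 1.55], [0.28, 2.44], [-1.29, 4.43], [0.15, 1.84], [-2.92, 2.92]. Speed limits (rad/s): [2.57, 2.57, 3.14, 3.14, 3.14, 3.14, 3.14].

INTERFACE

Orientations are given as a unit quaternion [x, y, z, w].
In Python, from rig import r gives the robot as it stands.
- The arm moves only by the tool jog_arm, never from a script. Its argument "deltas" is a list of rows, each an object with "gripper": the closure in counts, from 0 (fully open) to 255 (shut); "travel": the shift along the tool's x, y, z in m, a list of three; "yaw": the turn about the tool's z in degrees. In form: [{"gripper": gripper, "travel": [tx, ty, tz], "yaw": yaw}, ...]. A call has 1 to 10 rows; each row shifts and turns the commanded pose from where the row before left it, along the tool's axes as they then stand; what a row does not reach is not made up. A row lasts 1/12 s, in which the tool goes at most 41.7 mm and 7.16 degrees, less where a joint would pass 70% of its speed; a pose out of reach is approached as far as the arm can. A call is refused whole if a number of a shift passes 0.0417 or a number of a turn 7.16, either way. A call with a gripper value outside its range is refused whole. The fingers move at their own pace and stop on an object; "force" is the grip in N (left out, the last holds). Time passes only in rows, so rows that do not move let the fingers close. It gives the time, the measured TCP pose, the force, the opening and the grip force at its end, in the units of the state.
- r.read_state(): the state, without advancing time (a new reading comes with each control period).
- r.get_image(name): name is "side" or "top" or "wrist"; returns the picture (480x640x3 uint8, red, green, blue); there is no depth.
- r.camera_info(name): a dict with "mtx" (3x3 intrinsics, pixels), "eye" and "attitude" of the camera in the world. Camera axes: x right, y down, z forward; pixel columns grow to the right and rows downward; lengths in m; the calibration is good to about 2 mm. The wrist camera is an equidistant fisheye: a pixel r from the principal point sees the ray r / f radians off the axis. A picture is of the moment at which its call begins: read the wrist's pose just before it. camera_info takes no time and is no camera call; for the wrist camera it gives the pose at the moment of the call.
- r.job_done(): hands the job in; it is judged then, once.
The state is a dict: "t": time; "joint_pos": joint angles; "joint_velocities": joint speeds; "tau": joint torques, N m; "eef_pos": TCP position; "eef_rot": TCP orientation; "wrist_force": force on the tool from outside, world axes, zero at the start; "ft_torque": the same for the moment, N m; "finger_gap": opening from 0.0 (shut) to 1.0 (fully open); "finger_force": force on a finger pad.
Only numpy, scipy, OpenCV 4.12 (cv2) and the standard library are available. Lean on these libraries where they do the work, as an engineer would, in place of code of your own. Each camera call takes 0.05 s, during which the arm holds its last target. There are 200 camera calls.

## Working session

There is one attempt and no reset: what is moved stays moved. The work goes in short steps, Python scripts to look and compute and a tool call to move; the robot and the scene stay as the last step left them, time stands still between calls to the robot, and variables do not carry over. Pictures are saved under pics/ and viewed, at most 14 in all, crops included, and the job is handed in when it is done.

Besides the shell and the picture viewer there is one more tool, called after "Request:" in YAML: its name, and indented under it one key for each argument. jog_arm: Moves the arm, as the interface text tells. Its arguments: {"type":"object","properties":{"deltas":{"type":"array"},"force":{"type":"number"}},"required":["deltas"]}

```bash
ls; mkdir -p pics; python3 - <<'E'
from rig import r
import cv2
for n in("top","side"):
    cv2.imwrite(f"pics/{n}0.png",r.get_image(n)[:,:,::-1])
    print(r.camera_info(n))
print(r.read_state(), r.hold_point_z)
print(r.camera_info("wrist"))
E
```

```text
pics
{'mtx': array([[550.88973901,   0.        , 320.37755767],
       [  0.        , 550.88973901, 246.52789973],
       [  0.        ,   0.        ,   1.        ]]), 'eye': array([0.3185572 , 0.01935327, 1.43834699]), 'attitude': array([ 0.70833344, -0.69999382,  0.0662127 , -0.06235593])}
{'mtx': array([[451.44236461,   0.        , 323.25588819],
       [  0.        , 451.44236461, 240.66460468],
       [  0.        ,   0.        ,   1.        ]]), 'eye': array([ 0.42971571, -0.56670115,  0.76535741]), 'attitude': array([ 0.93207519, -0.07134564,  0.03519668, -0.3534216 ])}
{'t': 0.1, 'joint_pos': array([-1.20398274,  0.468247  , -0.01160704,  1.60356306,  0.00598143,
        1.07140619, -0.05633126]), 'joint_velocities': array([-0.00023868, -0.00253338, -0.00048428,  0.00048993, -0.00052814,
       -0.00050476, -0.0002889 ]), 'tau': array([ 9.99145232e-04, -5.21651495e+01, -1.25912513e-02, -2.44370985e+01,
       -5.67855046e-02,  1.40706790e-02,  5.49418030e-05]), 'eef_pos': array([0.25882383, 0.59565388, 0.21374988]), 'eef_rot': array([ 2.03525131e-01,  9.79069400e-01, -7.86306429e-04, -1.13710908e-04]), 'wrist_force': array([ 0.14607702,  0.55713676, -0.66149178]), 'ft_torque': array([ 0.00213162, -0.06237293, -0.00100878]), 'finger_force': 0.0, 'finger_gap': 1.0014184097114527} 0.0187
{'mtx': array([[371.64829954,   0.        , 327.56852762],
       [  0.        , 371.64829954, 236.42505274],
       [  0.        ,   0.        ,   1.        ]]), 'eye': array([0.19615207, 0.62323624, 0.38271931]), 'attitude': array([0.83022175, 0.54395383, 0.06607923, 0.10236997])}
```

View pics/top0.png

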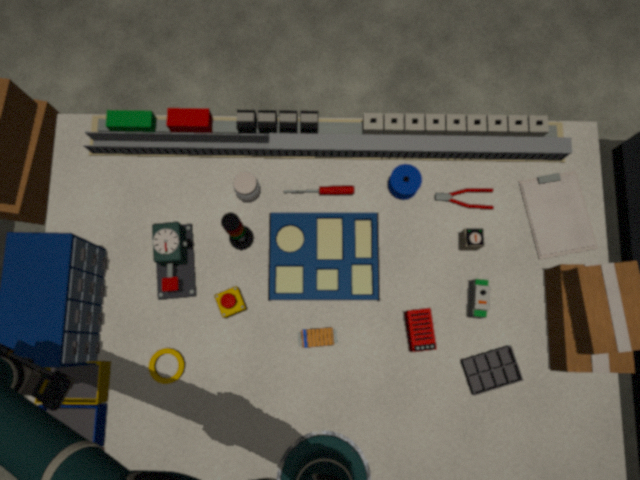

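View pics/side0.png

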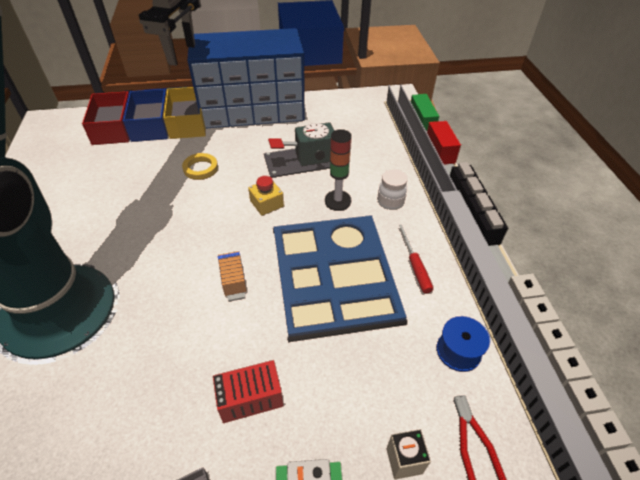

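```bash
cat > vis.py <<'E'
import numpy as np, cv2
from scipy.spatial.transform import Rotation as R
from rig import r
def snap(n):
    ci=r.camera_info(n); return r.get_image(n),ci
def rays(ci,uv,fish=False):
    K=ci["mtx"]; uv=np.atleast_2d(np.float64(uv))
    d=np.c_[(uv[:,0]-K[0,2])/K[0,0],(uv[:,1]-K[1,2])/K[1,1],np.ones(len(uv))]
    if fish:
        th=np.hypot(d[:,0],d[:,1]); s=np.where(th>1e-9,np.sin(th)/np.maximum(th,1e-9),1)
        d=np.c_[d[:,0]*s,d[:,1]*s,np.cos(th)]
    return R.from_quat(ci["attitude"]).apply(d)
def onplane(ci,uv,z,fish=False):
    d=rays(ci,uv,fish); e=ci["eye"]
    return (e+d*((z-e[2])/d[:,2])[:,None])[:,:2]
def hsv(im): return cv2.cvtColor(im,cv2.COLOR_RGB2HSV)
def mask(im,kind):
    h,s,v=[c.astype(int) for c in cv2.split(hsv(im))]
    m={"red":((h<8)|(h>172))&(s>150)&(v>60),"yellow":(h>20)&(h<33)&(s>140)&(v>90),
       "blue":(h>100)&(h<120)&(s>100)&(v>40),"cream":(h>18)&(h<35)&(s>25)&(s<110)&(v>170),
       "green":(h>60)&(h<90)&(s>120)&(v>60),"dark":(v<75)}[kind]
    return m.astype(np.uint8)*255
def blobs(m,roi,amin=60):
    k=np.zeros_like(m); x0,y0,x1,y1=roi; k[y0:y1,x0:x1]=m[y0:y1,x0:x1]
    c,_=cv2.findContours(k,cv2.RETR_EXTERNAL,cv2.CHAIN_APPROX_NONE)
    return sorted([q for q in c if cv2.contourArea(q)>=amin],key=cv2.contourArea,reverse=True)
def rect(ci,c,z,fish=False):
    p=onplane(ci,c[:,0,:],z,fish)*1000
    (cx,cy),(w,h),a=cv2.minAreaRect(p.astype(np.float32))
    if w<h: w,h,a=h,w,a+90
    return np.round([cx,cy,w,h,(a+90)%180-90],1)   # mm, long-axis angle in deg from world x
E
python3 - <<'E'
from vis import *
im,ci=snap("top")
print("tray",rect(ci,blobs(mask(im,"blue"),(255,200,395,310),500)[0],.022))
for c in blobs(mask(im,"cream"),(262,205,386,305)): print("nest",rect(ci,c,.008), rect(ci,c,.022))
print("supply",[rect(ci,c,.062) for c in blobs(mask(im,"red"),(395,300,445,360))])
print("estop y",[rect(ci,c,.048) for c in blobs(mask(im,"yellow"),(205,280,255,325))])
print("estop r",[rect(ci,c,.076) for c in blobs(mask(im,"red"),(205,280,255,325))])
print("relay g",[rect(ci,c,.054) for c in blobs(mask(im,"green"),(460,270,500,325),15)])
print("paddle",[rect(ci,c,.073) for c in blobs(mask(im,"red"),(155,270,190,300),30)])
big=lambda x0,y0,x1,y1,k:cv2.resize(im[y0:y1,x0:x1],None,fx=k,fy=k,interpolation=cv2.INTER_CUBIC)
a=big(440,210,520,330,5); b=big(205,200,265,320,5); w=np.hstack([a,b])
cv2.imwrite("pics/crop1.png",w[:,:,::-1])
E
```

```text
tray [555.9   4.9 280.2 222.1 -89.3]
supply [array([ 367.7, -237.3,   97.7,   60.3,    7.2])]
estop y [array([430.9, 239.3,  63.3,  63.2, -67.4])]
estop r [array([431.3, 239.8,  32.4,  30.5,  64.5])]
relay g [array([ 409. , -387.2,   27.6,   15.2,   87.7]), array([ 487.3, -394.2,   30.6,   10.2,  -89.3])]
paddle [array([471.7, 386.7,  40.1,  35.8, -82.1])]
```

View pics/crop1.png

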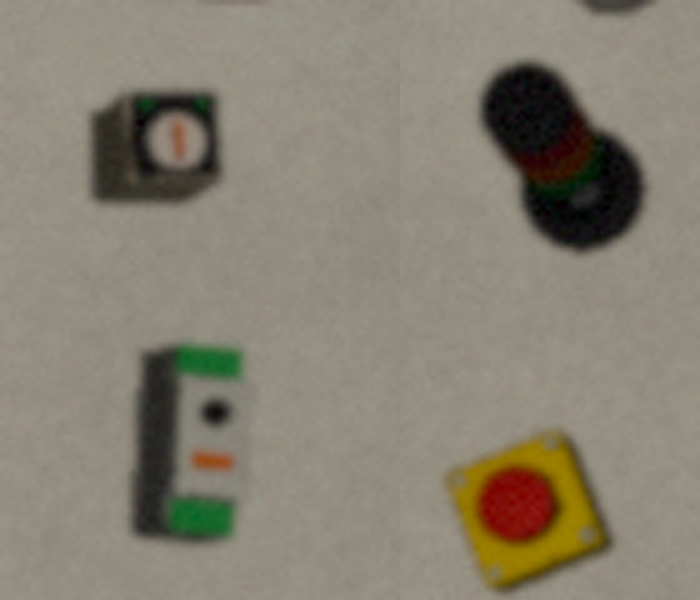

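```bash
python3 - <<'E'
from vis import *
im,ci=snap("top"); H=hsv(im)
for p in [(290,238),(329,239),(362,280),(257,270),(320,258)]: print(p,im[p[1],p[0]],H[p[1],p[0]])
h,s,v=[c.astype(int) for c in cv2.split(H)]
m=((v>125)&(s<130)&~((h>95)&(h<125)&(s>90))).astype(np.uint8)*255
for c in blobs(m,(272,215,377,297)): print("nest",rect(ci,c,.008), rect(ci,c,.022))
m2=((h>98)&(h<120)&(s>90)).astype(np.uint8)*255
c=blobs(m2,(255,200,395,310),500)[0]; print("tray",rect(ci,c,.022)); print(np.round(onplane(ci,cv2.boxPoints(cv2.minAreaRect(c)),.022),4))
# tower foot: dark circle at z=.012, timer top
d=blobs(mask(im,"dark"),(215,205,260,255),100)
for c in d:
    print("dark",cv2.boundingRect(c))
    p=onplane(ci,c[:,0,:],.012)*1000; q=p[p[:,0]<p[:,0].min()+35]   # near part
    A=np.c_[2*q,np.ones(len(q))]; s_=np.linalg.lstsq(A,(q**2).sum(1),rcond=None)[0]
    print("foot",s_[:2],np.sqrt(s_[2]+s_[0]**2+s_[1]**2))
    top=onplane(ci,c[:,0,:],.196)*1000; q=top[top[:,0]>top[:,0].max()-18]
    A=np.c_[2*q,np.ones(len(q))]; s_=np.linalg.lstsq(A,(q**2).sum(1),rcond=None)[0]
    print("top",s_[:2],np.sqrt(s_[2]+s_[0]**2+s_[1]**2))
for t in (60,75,90):
  for c in blobs((v<t).astype(np.uint8)*255,(464,225,488,252),30): print("timer",t,cv2.boundingRect(c),rect(ci,c,.068))
print("timer",onplane(ci,[(475.4,237.4)],.072))
E
```

```text
(290, 238) [155 148 110] [ 25  74 155]
(329, 239) [155 148 113] [ 25  69 155]
(362, 280) [155 152 112] [ 28  71 155]
(257, 270) [144 140 125] [ 24  34 144]
(320, 258) [132 132 101] [ 30  60 132]
nest [604.2 -11.  105.3  61.2   0.7] [601.4 -10.7 104.3  60.6   0.7]
nest [494.8  94.1  63.4  62.9   1. ] [493.1  93.3  62.7  62.2   1. ]
nest [605.3 -99.7  94.9  37.2  -0. ] [602.4 -98.5  94.   36.9  -0. ]
nest [604.   95.   66.2  64.8 -89.3] [601.2  94.2  65.6  64.1 -89.3]
nest [495.9 -96.4  71.   47.1   0.7] [494.1 -95.2  70.3  46.6   0.7]
nest [496.   -5.3  47.3  47.1   0.7] [494.3  -5.1  46.8  46.7   0.7]
tray [557.2   5.  280.6 224.8 -89.3]
[[ 0.4433  0.1435]
 [ 0.6678  0.1498]
 [ 0.6714 -0.1357]
 [ 0.4466 -0.1341]]
dark (222, 213, 32, 37)
foot [601.99653729 222.06108103] 29.75489177594349
top [603.60012562 222.97691011] 19.99091597859676
timer 60 (464, 229, 19, 20) [ 596.3 -374.3   51.    45.9   -2.1]
timer 75 (464, 229, 20, 21) [ 595.3 -374.6   51.8   49.     0.7]
timer 90 (464, 229, 20, 21) [ 595.3 -375.    51.8   49.9    0.7]
timer [[ 0.5985753  -0.37931003]]
```

```bash
cat > plan.py <<'E'
import sys; from vis import *
def plan(x,y,z,ang,n=10):
    s=r.read_state(); M=R.from_quat(s["eef_rot"]).as_matrix(); p=s["eef_pos"]
    a=np.degrees(np.arctan2(M[1,1],M[0,1])); yaw=(a-ang+90)%180-90
    t=np.radians(a-yaw); Y=np.array([np.cos(t),np.sin(t),0]); X=np.array([-Y[1],Y[0],0])
    d=np.array([x,y,z])-p; tr=np.array([d@X,d@Y,-d[2]])
    print("t%.1f pos"%s["t"],np.round(p,4),"yang %.1f"%a,"tilt",np.round(M[:2,2],3),"gap %.3f"%s["finger_gap"],"| yaw %.1f then travel"%yaw,np.round(tr,4),"per row/%d"%n,np.round(tr/n,4),"F",np.round(s["wrist_force"],1),"q7 %.2f"%s["joint_pos"][6])
if __name__=="__main__": plan(*map(float,sys.argv[1:5]),*(map(int,sys.argv[5:6])))
E
python3 plan.py .431 .2395 .19 22.6 14
```

```text
t0.2 pos [0.2589 0.5959 0.214 ] yang 66.5 tilt [-0.    -0.001] gap 0.998 | yaw 43.9 then travel [-0.3951  0.0219  0.024 ] per row/14 [-0.0282  0.0016  0.0017] F [ 0.7 -0.1  0. ] q7 -0.06
```

Request:
jog_arm:
  deltas:
    - {"gripper":0,"travel":[0,0,0],"yaw":6.27}
    - {"gripper":0,"travel":[0,0,0],"yaw":6.27}
    - {"gripper":0,"travel":[0,0,0],"yaw":6.27}
    - {"gripper":0,"travel":[0,0,0],"yaw":6.27}
    - {"gripper":0,"travel":[0,0,0],"yaw":6.27}
    - {"gripper":0,"travel":[0,0,0],"yaw":6.27}
    - {"gripper":0,"travel":[0,0,0],"yaw":6.28}
  force: 30

```text
t: 0.78
eef_pos: [0.2589, 0.596, 0.2143]
eef_rot: [0.557, 0.831, -0.0, 0.0]
wrist_force: [0.3, 0.1, 0.8]
finger_gap: 1.002
finger_force: 0.0
```

Request:
jog_arm:
  deltas:
    - {"gripper":0,"travel":[-0.0282,0.0016,0.0017],"yaw":0}
    - {"gripper":0,"travel":[-0.0282,0.0016,0.0017],"yaw":0}
    - {"gripper":0,"travel":[-0.0282,0.0016,0.0017],"yaw":0}
    - {"gripper":0,"travel":[-0.0282,0.0016,0.0017],"yaw":0}
    - {"gripper":0,"travel":[-0.0282,0.0016,0.0017],"yaw":0}
    - {"gripper":0,"travel":[-0.0282,0.0016,0.0017],"yaw":0}
    - {"gripper":0,"travel":[-0.0282,0.0016,0.0017],"yaw":0}

```text
t: 1.37
eef_pos: [0.3456, 0.4169, 0.2026]
eef_rot: [0.555, 0.832, -0.0, -0.0]
wrist_force: [-0.2, -0.2, 0.4]
finger_gap: 1.0
finger_force: 0.0
```

Request:
jog_arm:
  deltas:
    - {"gripper":0,"travel":[-0.0282,0.0016,0.0017],"yaw":0}
    - {"gripper":0,"travel":[-0.0282,0.0016,0.0017],"yaw":0}
    - {"gripper":0,"travel":[-0.0282,0.0016,0.0017],"yaw":0}
    - {"gripper":0,"travel":[-0.0282,0.0016,0.0017],"yaw":0}
    - {"gripper":0,"travel":[-0.0282,0.0016,0.0017],"yaw":0}
    - {"gripper":0,"travel":[-0.0282,0.0016,0.0017],"yaw":0}
    - {"gripper":0,"travel":[-0.0282,0.0016,0.0017],"yaw":0}
    - {"gripper":0,"travel":[0,0,0],"yaw":0}
    - {"gripper":0,"travel":[0,0,0],"yaw":0}

```text
t: 2.12
eef_pos: [0.432, 0.239, 0.1908]
eef_rot: [0.556, 0.831, -0.0, 0.0]
wrist_force: [-0.2, 1.0, -0.4]
finger_gap: 0.997
finger_force: 0.0
```

```bash
python3 - <<'E'
from vis import *
from plan import plan
plan(.431,.2395,.0195,22.6,6)
im,ci=snap("wrist"); cv2.imwrite("pics/w1.png",im[:,:,::-1])
m=mask(im,"yellow")
for c in blobs(m,(0,0,640,480),800): print(cv2.boundingRect(c),rect(ci,c,.048,True))
for c in blobs(mask(im,"red"),(0,0,640,480),800): print("red",cv2.boundingRect(c),rect(ci,c,.076,True))
E
```

```text
t2.1 pos [0.432  0.239  0.1908] yang 22.4 tilt [ 0. -0.] gap 0.997 | yaw -0.2 then travel [ 0.0008 -0.0008  0.1713] per row/6 [ 0.0001 -0.0001  0.0286] F [-0.2  1.  -0.4] q7 -0.10
(294, 185, 69, 68) [429.7 244.1  58.7  58.4 -66.6]
(192, 0, 90, 47) [287.2 374.3  80.4  45.1  16.1]
red (419, 51, 49, 58) [468.9 387.5  39.3  34.4 -85.8]
red (305, 202, 48, 47) [429.7 245.   37.1  36.4 -77.7]
```

View pics/w1.png

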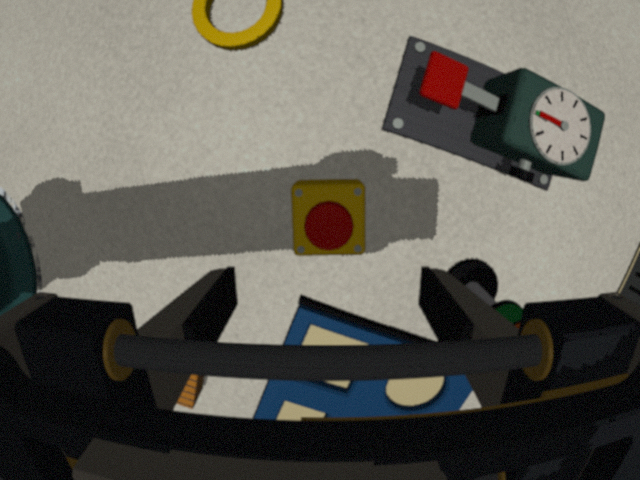

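```bash
python3 - <<'E'
from vis import *
old=cv2.imread("pics/side0.png")[:,:,::-1].copy(); new,ci=snap("side")
for im in(old,new):
    for c in blobs(mask(im,"yellow"),(240,165,295,220),200): print(cv2.boundingRect(c))
    for c in blobs(mask(im,"red"),(240,165,295,220),50): print("red",cv2.boundingRect(c), rect(ci,c,.07))
old=cv2.imread("pics/top0.png")[:,:,::-1].copy(); ci=r.camera_info("top")
h,s,v=[c.astype(int) for c in cv2.split(hsv(old))]
m=(((h<14)|(h>170))&(s>110)).astype(np.uint8)*255
for c in blobs(m,(205,280,255,325)): print("top red",rect(ci,c,.072),cv2.boundingRect(c))
m=((h<35)&(s>100)).astype(np.uint8)*255
for c in blobs(m,(205,280,255,325)): print("top all",rect(ci,c,.048),cv2.boundingRect(c))
E
```

```text
red (257, 176, 16, 13) [430.9 240.8  41.8  35.1  72.7]
red (257, 177, 15, 13) [429.4 240.1  37.8  32.   51.9]
top red [431.6 240.4  34.9  32.1 -89.3] (221, 294, 15, 14)
top all [430.6 239.1  66.3  65.3  23.6] (215, 286, 32, 32)
```

Request:
jog_arm:
  deltas:
    - {"gripper":0,"travel":[0.0029,-0.0004,0.028],"yaw":0}
    - {"gripper":0,"travel":[0,0,0.03],"yaw":0}
    - {"gripper":0,"travel":[0,0,0.03],"yaw":0}
    - {"gripper":0,"travel":[0,0,0.03],"yaw":0}
    - {"gripper":0,"travel":[0,0,0.03],"yaw":0}
    - {"gripper":0,"travel":[0,0,0.023],"yaw":0}
    - {"gripper":0,"travel":[0,0,0],"yaw":0}

```text
t: 2.8
eef_pos: [0.4264, 0.2428, 0.0159]
eef_rot: [0.553, 0.833, -0.004, -0.002]
wrist_force: [-0.1, 0.2, 0.4]
finger_gap: 1.004
finger_force: 0.0
```

Request:
jog_arm:
  deltas:
    - {"gripper":255,"travel":[0,0,0],"yaw":0}
    - {"gripper":255,"travel":[0,0,0],"yaw":0}
    - {"gripper":255,"travel":[0,0,0],"yaw":0}
    - {"gripper":255,"travel":[0,0,0],"yaw":0}
    - {"gripper":255,"travel":[0,0,0],"yaw":0}
    - {"gripper":255,"travel":[0,0,0],"yaw":0}
    - {"gripper":255,"travel":[0,0,0],"yaw":0}
    - {"gripper":255,"travel":[0,0,0],"yaw":0}
  force: 30

```text
t: 3.47
eef_pos: [0.4309, 0.2437, 0.0212]
eef_rot: [0.555, 0.832, 0.001, 0.0]
wrist_force: [-1.3, -0.3, 7.1]
finger_gap: 0.697
finger_force: 29.9
```

Request:
jog_arm:
  deltas:
    - {"gripper":255,"travel":[0,0,-0.015],"yaw":0}
    - {"gripper":255,"travel":[0,0,-0.025],"yaw":0}
    - {"gripper":255,"travel":[0,0,-0.03],"yaw":5.4}
    - {"gripper":255,"travel":[0,0,-0.02],"yaw":5.4}
    - {"gripper":255,"travel":[0,0,-0.01],"yaw":5.4}
    - {"gripper":255,"travel":[0,0,0],"yaw":5.5}
    - {"gripper":255,"travel":[0,0,0],"yaw":0}

```text
t: 4.05
eef_pos: [0.4302, 0.2431, 0.1208]
eef_rot: [0.702, 0.712, 0.001, 0.0]
wrist_force: [-0.7, -0.2, -3.3]
finger_gap: 0.694
finger_force: 29.9
```

```bash
python3 plan.py .494 .094 .12 0.7 8
```

```text
t4.0 pos [0.4302 0.2431 0.1208] yang 0.8 tilt [0.001 0.001] gap 0.694 | yaw 0.1 then travel [-0.1499  0.062   0.0008] per row/8 [-0.0187  0.0078  0.0001] F [-0.7 -0.2 -3.3] q7 -0.39
```

Request:
jog_arm:
  deltas:
    - {"gripper":255,"travel":[-0.01,0.004,0],"yaw":0}
    - {"gripper":255,"travel":[-0.019,0.008,0],"yaw":0}
    - {"gripper":255,"travel":[-0.0225,0.0093,0],"yaw":0}
    - {"gripper":255,"travel":[-0.0225,0.0093,0],"yaw":0}
    - {"gripper":255,"travel":[-0.0225,0.0093,0],"yaw":0}
    - {"gripper":255,"travel":[-0.0225,0.0093,0],"yaw":0}
    - {"gripper":255,"travel":[-0.019,0.008,0],"yaw":0}
    - {"gripper":255,"travel":[-0.012,0.0048,0],"yaw":0}
    - {"gripper":255,"travel":[0,0,0],"yaw":0}
    - {"gripper":255,"travel":[0,0,0],"yaw":0}

```text
t: 4.88
eef_pos: [0.494, 0.0926, 0.1192]
eef_rot: [0.702, 0.712, -0.001, -0.0]
wrist_force: [-0.5, 0.1, -3.6]
finger_gap: 0.694
finger_force: 29.9
```

```bash
python3 - <<'E'
from vis import *
from plan import plan
plan(.494,.094,.028,.7,4)
im,ci=snap("wrist"); cv2.imwrite("pics/w2.png",im[:,:,::-1])
for c in blobs(mask(im,"red"),(150,150,500,400),200): print("red",cv2.boundingRect(c),rect(ci,c,.028+.0187+.008+.092+.0,True))
im,ci=snap("side"); cv2.imwrite("pics/s2.png",cv2.resize(im[130:350,160:460],None,fx=2.6,fy=2.6)[:,:,::-1])
E
```

```text
t4.9 pos [0.494  0.0926 0.1192] yang 0.9 tilt [-0.001 -0.   ] gap 0.694 | yaw 0.2 then travel [0.0014 0.     0.0912] per row/4 [0.0004 0.     0.0228] F [-0.5  0.1 -3.6] q7 -0.03
red (276, 282, 104, 63) [493.2  91.4  45.2  29.6   0.9]
```

View pics/w2.png

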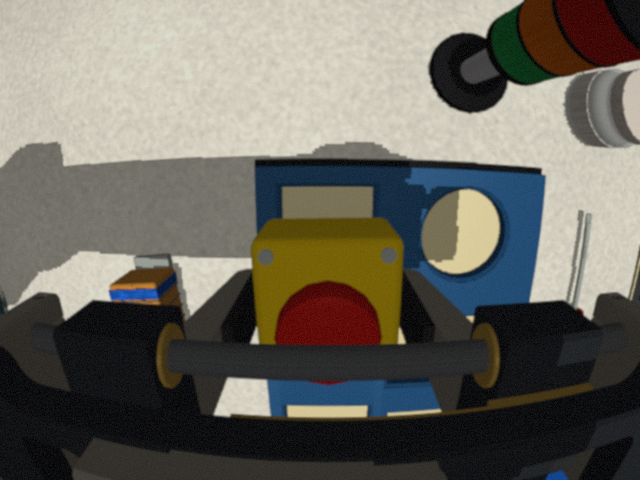

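```bash
python3 - <<'E'
from vis import *
ci=r.camera_info("wrist"); print(ci["eye"])
P=lambda u,v,z:np.round(onplane(ci,[(u,v)],z,True)[0]*1000,1)
print("head rim",P(328,282,.156),"box top near edge",P(328,239,.146),"box bottom edge",P(328,218,.098))
print("nest far edge top",P(328,185,.022),"nest L/R",P(281,205,.022),P(374,205,.022),"tray L",P(257,200,.022),"tray far",P(330,167,.022), "tower nest",P(461,232,.015))
E
```

```text
[0.49197969 0.16237962 0.28834435]
head rim [492.8 111.6] box top near edge [492.6 125.9] box bottom edge [492.6 124.9]
nest far edge top [492.4 134.1] nest L/R [458.4 119.1] [526.2 120.2] tray L [440.6 122.6] tray far [493.6 147.1] tower nest [598.   99.7]
```

Request:
jog_arm:
  deltas:
    - {"gripper":255,"travel":[0.003,-0.0005,0.02],"yaw":0}
    - {"gripper":255,"travel":[0,0,0.03],"yaw":0}
    - {"gripper":255,"travel":[0,0,0.015],"yaw":0}
    - {"gripper":255,"travel":[0,0,0],"yaw":0}
    - {"gripper":255,"travel":[0,0,0],"yaw":0}

```text
t: 5.4
eef_pos: [0.493, 0.0976, 0.0543]
eef_rot: [0.701, 0.713, -0.001, -0.001]
wrist_force: [-0.2, -0.1, -2.9]
finger_gap: 0.693
finger_force: 29.9
```

```bash
python3 - <<'E'
from vis import *
from plan import plan
plan(.494,.095,.029,.7,4)
im,ci=snap("wrist"); a=cv2.resize(im[130:290,220:420],None,fx=2,fy=2,interpolation=cv2.INTER_CUBIC)
im2,_=snap("side");b=cv2.resize(im2[190:290,240:365],None,fx=3.2,fy=3.2,interpolation=cv2.INTER_CUBIC)
cv2.imwrite("pics/w3.png",np.hstack([a[:320],b[:320]])[:,:,::-1])
E
```

```text
t5.4 pos [0.493  0.0976 0.0543] yang 1.0 tilt [-0.002 -0.   ] gap 0.693 | yaw 0.3 then travel [-0.0026  0.0009  0.0253] per row/4 [-0.0006  0.0002  0.0063] F [-0.2 -0.1 -2.9] q7 0.03
```

View pics/w3.png

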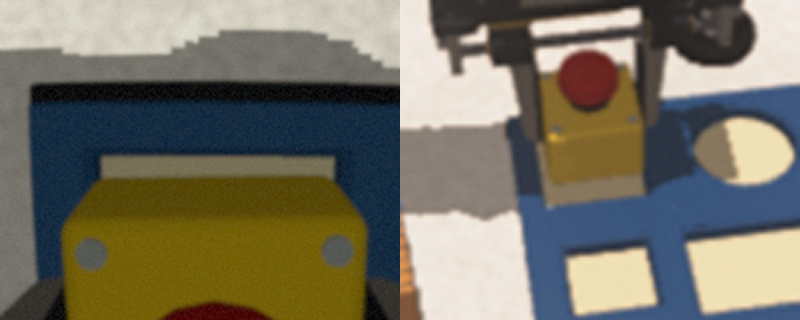

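```bash
python3 - <<'E'
from vis import *
ci=r.camera_info("wrist"); print(r.read_state()["eef_pos"],ci["eye"])
P=lambda u,v,z:np.round(onplane(ci,[(u,v)],z,True)[0]*1000,1)
print("box bottom",P(271.5,219,.033),P(385,219,.033),P(328,220,.033))
print("nest far edge",P(328,207.5,.019),"L/R",P(270.5,213,.019),P(387.5,213,.019))
ci=r.camera_info("side")
Q=lambda u,v,z:np.round(onplane(ci,[(240+(u-400)/3.2,190+v/3.2)],z)[0]*1000,1)
print("nest near corners floor",Q(549,207,.008),Q(645,195,.008),"box bottom near",Q(552,183,.033),Q(645,176,.033))
E
```

```text
[0.49458129 0.09755362 0.05572866] [0.49242696 0.16542521 0.22474476]
box bottom [463.6 126.8] [523.8 127.7] [493.5 126.7]
nest far edge [493.5 131. ] L/R [461.  127.4] [527.3 128.5]
nest near corners floor [461.6  66.7] [527.9  67.8] box bottom near [464.7  66.3] [527.2  63.5]
```

Request:
jog_arm:
  deltas:
    - {"gripper":255,"travel":[-0.002,0,0.008],"yaw":0.2}
    - {"gripper":255,"travel":[0,0,0.008],"yaw":0}
    - {"gripper":255,"travel":[0,0,0.006],"yaw":0}
    - {"gripper":255,"travel":[0,0,0.003],"yaw":0}
    - {"gripper":255,"travel":[0,0,0],"yaw":0}
    - {"gripper":255,"travel":[0,0,0],"yaw":0}

```text
t: 6.0
eef_pos: [0.4939, 0.0948, 0.0295]
eef_rot: [0.703, 0.711, -0.0, -0.0]
wrist_force: [-1.0, 0.1, -2.5]
finger_gap: 0.697
finger_force: 29.9
```

Request:
jog_arm:
  deltas:
    - {"gripper":30,"travel":[0,0,0.001],"yaw":0}
    - {"gripper":30,"travel":[0,0,0],"yaw":0}
    - {"gripper":30,"travel":[0,0,0],"yaw":0}
    - {"gripper":30,"travel":[0,0,0],"yaw":0}
    - {"gripper":30,"travel":[0,0,-0.02],"yaw":0}
    - {"gripper":30,"travel":[0,0,-0.03],"yaw":0}
    - {"gripper":0,"travel":[0,0,-0.04],"yaw":0}
    - {"gripper":0,"travel":[0,0,-0.04],"yaw":0}
    - {"gripper":0,"travel":[0,0,-0.04],"yaw":0}
    - {"gripper":0,"travel":[0,0,0],"yaw":0}

```text
t: 6.83
eef_pos: [0.4985, 0.0956, 0.2061]
eef_rot: [0.703, 0.711, 0.006, 0.003]
wrist_force: [1.1, -0.2, 0.0]
finger_gap: 0.999
finger_force: 0.0
```

```bash
python3 - <<'E'
from vis import *
from plan import plan
im,ci=snap("wrist")
for c in blobs(mask(im,"yellow"),(150,120,500,400),800): print("estop",cv2.boundingRect(c),rect(ci,c,.056,True))
im,ci=snap("top")
for c in blobs(mask(im,"yellow"),(260,250,320,310),50): print("estop top",rect(ci,c,.056))
h,s,v=[c.astype(int) for c in cv2.split(hsv(im))]
m=(((h<14)|(h>170))&(s>110)).astype(np.uint8)*255
for c in blobs(m,(395,300,445,360)): print("supply",rect(ci,c,.062))
print("relay g",[rect(ci,c,.054) for c in blobs(mask(im,"green"),(460,270,500,325),15)])
plan(.368,-.238,.19,97.2,16)
E
```

```text
estop (285, 191, 70, 69) [492.9  94.8  61.6  59.9 -88.5]
supply [ 366.7 -235.3  100.9   66.6    7.2]
relay g [array([ 409.1, -387.2,   27.6,   15.2,   87.7]), array([ 487.3, -394.2,   30.7,   10.2,  -89.3])]
t6.9 pos [0.4949 0.0954 0.2005] yang 0.7 tilt [0.004 0.002] gap 1.002 | yaw 83.5 then travel [-0.1676  0.3149  0.0105] per row/16 [-0.0105  0.0197  0.0007] F [-1.  -0.3 -1. ] q7 -0.10
```

Request:
jog_arm:
  deltas:
    - {"gripper":0,"travel":[0,0,0],"yaw":6.96}
    - {"gripper":0,"travel":[0,0,0],"yaw":6.96}
    - {"gripper":0,"travel":[0,0,0],"yaw":6.96}
    - {"gripper":0,"travel":[0,0,0],"yaw":6.96}
    - {"gripper":0,"travel":[0,0,0],"yaw":6.96}
    - {"gripper":0,"travel":[0,0,0],"yaw":6.96}
    - {"gripper":0,"travel":[0,0,0],"yaw":6.96}
    - {"gripper":0,"travel":[0,0,0],"yaw":6.96}
    - {"gripper":0,"travel":[0,0,0],"yaw":6.96}
    - {"gripper":0,"travel":[0,0,0],"yaw":6.96}

```text
t: 7.77
eef_pos: [0.4928, 0.0945, 0.197]
eef_rot: [0.984, 0.18, -0.002, 0.001]
wrist_force: [0.5, -0.1, 0.5]
finger_gap: 1.002
finger_force: 0.0
```

Request:
jog_arm:
  deltas:
    - {"gripper":0,"travel":[0,0,0],"yaw":6.96}
    - {"gripper":0,"travel":[0,0,0],"yaw":6.94}
    - {"gripper":0,"travel":[-0.0105,0.0197,0.0007],"yaw":0}
    - {"gripper":0,"travel":[-0.0105,0.0197,0.0007],"yaw":0}
    - {"gripper":0,"travel":[-0.0105,0.0197,0.0007],"yaw":0}
    - {"gripper":0,"travel":[-0.0105,0.0197,0.0007],"yaw":0}
    - {"gripper":0,"travel":[-0.0105,0.0197,0.0007],"yaw":0}
    - {"gripper":0,"travel":[-0.0105,0.0197,0.0007],"yaw":0}
    - {"gripper":0,"travel":[-0.0105,0.0197,0.0007],"yaw":0}
    - {"gripper":0,"travel":[-0.0105,0.0197,0.0007],"yaw":0}

```text
t: 8.6
eef_pos: [0.4287, -0.0729, 0.1918]
eef_rot: [0.998, 0.063, -0.001, 0.0]
wrist_force: [-0.2, -0.5, 0.1]
finger_gap: 0.998
finger_force: 0.0
```

Request:
jog_arm:
  deltas:
    - {"gripper":0,"travel":[-0.0105,0.0197,0.0007],"yaw":0}
    - {"gripper":0,"travel":[-0.0105,0.0197,0.0007],"yaw":0}
    - {"gripper":0,"travel":[-0.0105,0.0197,0.0007],"yaw":0}
    - {"gripper":0,"travel":[-0.0105,0.0197,0.0007],"yaw":0}
    - {"gripper":0,"travel":[-0.0105,0.0197,0.0007],"yaw":0}
    - {"gripper":0,"travel":[-0.0105,0.0197,0.0007],"yaw":0}
    - {"gripper":0,"travel":[-0.0105,0.0197,0.0007],"yaw":0}
    - {"gripper":0,"travel":[-0.0105,0.0197,0.0007],"yaw":0}
    - {"gripper":0,"travel":[0,0,0],"yaw":0}
    - {"gripper":0,"travel":[0,0,0],"yaw":0}

```text
t: 9.43
eef_pos: [0.3655, -0.2393, 0.1865]
eef_rot: [0.998, 0.061, -0.001, -0.0]
wrist_force: [1.1, 0.9, 0.2]
finger_gap: 1.0
finger_force: 0.0
```

```bash
cat > near.py <<'E'
from vis import *
from plan import plan
import sys
def wr(name,kind,z,roi=(100,80,540,420),amin=500):
    im,ci=snap("wrist")
    if name: cv2.imwrite(f"pics/{name}.png",im[:,:,::-1])
    h,s,v=[c.astype(int) for c in cv2.split(hsv(im))]
    m=(((h<14)|(h>170))&(s>110)).astype(np.uint8)*255 if kind=="red2" else mask(im,kind)
    for c in blobs(m,roi,amin): print(kind,cv2.boundingRect(c),rect(ci,c,z,True))
E
python3 - <<'E'
from near import *
wr("w4","red2",.062)
plan(.367,-.2365,.026,97.2,6)
E
```

```text
red2 (289, 161, 75, 125) [ 368.1 -237.4  103.9   58.7    7.2]
t9.5 pos [ 0.3661 -0.2384  0.1866] yang -82.8 tilt [-0.002  0.   ] gap 1.001 | yaw -0.0 then travel [ 0.0011 -0.0018  0.1606] per row/6 [ 0.0002 -0.0003  0.0268] F [ 0.2 -0.8 -0.2] q7 -0.72
```

View pics/w4.png

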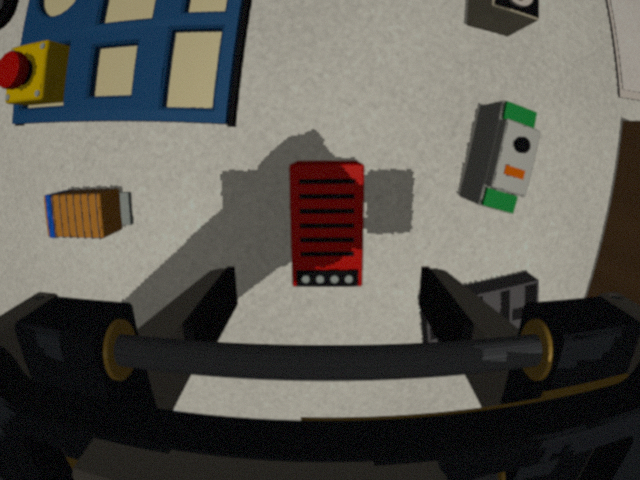

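Request:
jog_arm:
  deltas:
    - {"gripper":0,"travel":[0.002,-0.0008,0.025],"yaw":0}
    - {"gripper":0,"travel":[0,0,0.03],"yaw":0}
    - {"gripper":0,"travel":[0,0,0.035],"yaw":0}
    - {"gripper":0,"travel":[0,0,0.03],"yaw":0}
    - {"gripper":0,"travel":[0,0,0.025],"yaw":0}
    - {"gripper":0,"travel":[0,0,0.015],"yaw":0}
    - {"gripper":0,"travel":[0,0,0],"yaw":0}
    - {"gripper":0,"travel":[0,0,0],"yaw":0}

```text
t: 10.15
eef_pos: [0.3682, -0.2369, 0.0269]
eef_rot: [0.998, 0.063, -0.001, -0.001]
wrist_force: [-0.2, 0.5, -0.1]
finger_gap: 1.0
finger_force: 0.0
```

Request:
jog_arm:
  deltas:
    - {"gripper":255,"travel":[0,0,0],"yaw":0}
    - {"gripper":255,"travel":[0,0,0],"yaw":0}
    - {"gripper":255,"travel":[0,0,0],"yaw":0}
    - {"gripper":255,"travel":[0,0,0],"yaw":0}
    - {"gripper":255,"travel":[0,0,0],"yaw":0}
    - {"gripper":255,"travel":[0,0,0],"yaw":0}
    - {"gripper":255,"travel":[0,0,0],"yaw":0}
    - {"gripper":255,"travel":[0,0,0],"yaw":0}
  force: 40

```text
t: 10.82
eef_pos: [0.3693, -0.2379, 0.0281]
eef_rot: [0.998, 0.063, 0.001, -0.0]
wrist_force: [0.2, 1.7, 6.9]
finger_gap: 0.653
finger_force: 40.0
```

```bash
python3 plan.py .603 -.011 .125 90.7 16
```

```text
t10.8 pos [ 0.3693 -0.2379  0.0281] yang -82.8 tilt [0.001 0.   ] gap 0.653 | yaw 6.5 then travel [ 0.2365 -0.224  -0.0969] per row/16 [ 0.0148 -0.014  -0.0061] F [0.2 1.7 6.9] q7 -0.34
```

Request:
jog_arm:
  deltas:
    - {"gripper":255,"travel":[0,0,-0.012],"yaw":0}
    - {"gripper":255,"travel":[0,0,-0.025],"yaw":0}
    - {"gripper":255,"travel":[0,0,-0.03],"yaw":3.2}
    - {"gripper":255,"travel":[0,0,-0.02],"yaw":3.3}
    - {"gripper":255,"travel":[0.01,-0.0095,-0.01],"yaw":0}
    - {"gripper":255,"travel":[0.018,-0.017,0],"yaw":0}
    - {"gripper":255,"travel":[0.02,-0.019,0],"yaw":0}
    - {"gripper":255,"travel":[0.02,-0.019,0],"yaw":0}
    - {"gripper":255,"travel":[0.02,-0.019,0],"yaw":0}
    - {"gripper":255,"travel":[0.02,-0.019,0],"yaw":0}

```text
t: 11.65
eef_pos: [0.4754, -0.1326, 0.1241]
eef_rot: [1.0, 0.006, -0.001, -0.0]
wrist_force: [0.8, -0.0, -4.3]
finger_gap: 0.652
finger_force: 40.0
```

Request:
jog_arm:
  deltas:
    - {"gripper":255,"travel":[0.02,-0.019,0],"yaw":0}
    - {"gripper":255,"travel":[0.02,-0.019,0],"yaw":0}
    - {"gripper":255,"travel":[0.02,-0.019,0],"yaw":0}
    - {"gripper":255,"travel":[0.02,-0.019,0],"yaw":0}
    - {"gripper":255,"travel":[0.02,-0.019,0],"yaw":0}
    - {"gripper":255,"travel":[0.018,-0.017,0],"yaw":0}
    - {"gripper":255,"travel":[0.0105,-0.0095,0],"yaw":0}
    - {"gripper":255,"travel":[0,0,0],"yaw":0}
    - {"gripper":255,"travel":[0,0,0],"yaw":0}
    - {"gripper":255,"travel":[0,0,0],"yaw":0}

```text
t: 12.48
eef_pos: [0.6009, -0.0119, 0.1238]
eef_rot: [1.0, 0.006, -0.001, 0.0]
wrist_force: [-0.2, -0.5, -5.3]
finger_gap: 0.651
finger_force: 40.0
```

```bash
python3 plan.py .6035 -.0107 .036 90.7 5
```

```text
t12.5 pos [ 0.6009 -0.0119  0.1238] yang -89.3 tilt [-0.002 -0.001] gap 0.651 | yaw -0.0 then travel [ 0.0026 -0.0012  0.0878] per row/5 [ 0.0005 -0.0002  0.0176] F [-0.2 -0.5 -5.3] q7 -1.13
```

Request:
jog_arm:
  deltas:
    - {"gripper":255,"travel":[0.0025,-0.0012,0.015],"yaw":0}
    - {"gripper":255,"travel":[0,0,0.025],"yaw":0}
    - {"gripper":255,"travel":[0,0,0.018],"yaw":0}
    - {"gripper":255,"travel":[0,0,0.005],"yaw":0}
    - {"gripper":255,"travel":[0,0,0],"yaw":0}
    - {"gripper":255,"travel":[0,0,0],"yaw":0}

```text
t: 12.98
eef_pos: [0.6049, -0.0106, 0.0617]
eef_rot: [1.0, 0.006, 0.0, 0.0]
wrist_force: [-0.2, -0.1, -4.5]
finger_gap: 0.655
finger_force: 40.0
```

```bash
python3 - <<'E'
from vis import *
from plan import plan
plan(.6035,-.0107,.036,90.7,5)
im,ci=snap("wrist"); a=cv2.resize(im[120:280,220:420],None,fx=3,fy=3,interpolation=cv2.INTER_CUBIC)
cv2.imwrite("pics/w5.png",a[:,:,::-1])
print(np.round(ci["eye"],4),ci["attitude"])
E
```

```text
t13.0 pos [ 0.6049 -0.0106  0.0617] yang -89.4 tilt [ 0. -0.] gap 0.655 | yaw -0.1 then travel [-0.0014  0.0001  0.0257] per row/5 [-0.0003  0.      0.0051] F [-0.2 -0.1 -4.5] q7 -1.08
[ 0.6718 -0.0094  0.2306] [ 0.70537978 -0.69827107 -0.08556907  0.08680333]
```

View pics/w5.png

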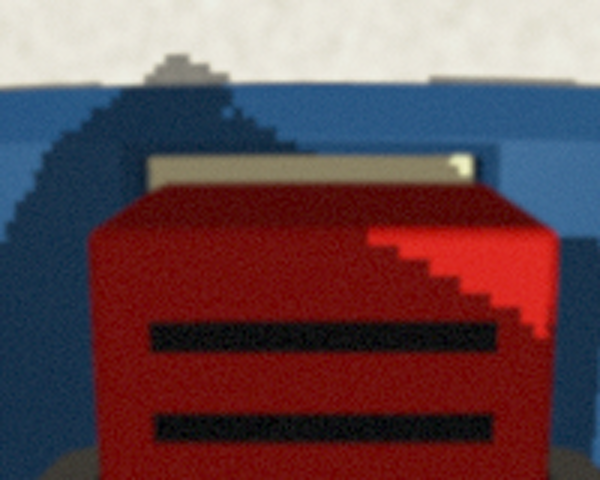

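```bash
cat > px.py <<'E'
from vis import *
def P(ci,u,v,z,x0=220,y0=120,k=3,fish=True): return np.round(onplane(ci,[(x0+u/k,y0+v/k)],z,fish)[0]*1000,1)
E
python3 - <<'E'
from px import *
ci=r.camera_info("wrist")
print("box bot",P(ci,165,186,.0336),P(ci,483,186,.0336),"box top",P(ci,90,232,.0956),P(ci,558,232,.0956))
print("nest floor L/R",P(ci,148,170,.008),P(ci,477,170,.008),"lip far",P(ci,312,155,.019),"chamfer top L/R",P(ci,125,150,.022),P(ci,497,150,.022),P(ci,312,145,.022))
E
```

```text
box bot [652.9  18.7] [653.5 -38.2] box top [653.2  19.5] [653.8 -38.8]
nest floor L/R [653.7  25.7] [654.3 -40.6] lip far [657.5  -7.5] chamfer top L/R [658.7  27.9] [659.3 -42.4] [659.6  -7.5]
```

Request:
jog_arm:
  deltas:
    - {"gripper":255,"travel":[0.0005,-0.002,0.003],"yaw":0}
    - {"gripper":255,"travel":[0,0,0.006],"yaw":0}
    - {"gripper":255,"travel":[0,0,0.007],"yaw":0}
    - {"gripper":255,"travel":[0,0,0.005],"yaw":0}
    - {"gripper":255,"travel":[0,0,0.004],"yaw":0}
    - {"gripper":255,"travel":[0,0,0],"yaw":0}
    - {"gripper":255,"travel":[0,0,0],"yaw":0}

```text
t: 13.62
eef_pos: [0.6053, -0.0079, 0.0363]
eef_rot: [1.0, 0.006, -0.0, 0.0]
wrist_force: [-1.0, 0.1, -5.5]
finger_gap: 0.649
finger_force: 40.0
```

Request:
jog_arm:
  deltas:
    - {"gripper":44,"travel":[0,0,0.0005],"yaw":0}
    - {"gripper":44,"travel":[0,0,0],"yaw":0}
    - {"gripper":44,"travel":[0,0,0],"yaw":0}
    - {"gripper":44,"travel":[0,0,0],"yaw":0}
    - {"gripper":44,"travel":[0,0,-0.02],"yaw":0}
    - {"gripper":44,"travel":[0,0,-0.03],"yaw":0}
    - {"gripper":44,"travel":[0,0,-0.04],"yaw":0}
    - {"gripper":44,"travel":[0,0,-0.04],"yaw":2.8}
    - {"gripper":44,"travel":[0,0,-0.03],"yaw":2.8}
    - {"gripper":44,"travel":[0,0,0],"yaw":0}

```text
t: 14.45
eef_pos: [0.6092, -0.0087, 0.2027]
eef_rot: [0.999, -0.044, 0.005, -0.001]
wrist_force: [0.8, -0.3, 0.1]
finger_gap: 0.822
finger_force: 0.0
```

```bash
python3 - <<'E'
from near import *
wr(None,"red2",.07)
plan(.448,-.391,.19,85,14)
E
```

```text
red2 (286, 169, 81, 127) [604.6  -7.6 105.4  59.4   0.7]
red2 (285, 80, 99, 25) [723.9 -23.6  80.2  18.9 -89.6]
t14.5 pos [ 0.6075 -0.008   0.1997] yang -94.9 tilt [0.007 0.001] gap 0.826 | yaw 0.1 then travel [-0.1256  0.3954  0.0097] per row/14 [-0.009   0.0282  0.0007] F [-0.4  0.1 -0.5] q7 -1.28
```

Request:
jog_arm:
  deltas:
    - {"gripper":44,"travel":[-0.009,0.0282,0.0007],"yaw":0}
    - {"gripper":44,"travel":[-0.009,0.0282,0.0007],"yaw":0}
    - {"gripper":44,"travel":[-0.009,0.0282,0.0007],"yaw":0}
    - {"gripper":44,"travel":[-0.009,0.0282,0.0007],"yaw":0}
    - {"gripper":44,"travel":[-0.009,0.0282,0.0007],"yaw":0}
    - {"gripper":44,"travel":[-0.009,0.0282,0.0007],"yaw":0}
    - {"gripper":44,"travel":[-0.009,0.0282,0.0007],"yaw":0}

```text
t: 15.08
eef_pos: [0.5245, -0.1998, 0.1901]
eef_rot: [0.999, -0.042, -0.001, -0.0]
wrist_force: [0.6, -0.0, 0.3]
finger_gap: 0.828
finger_force: 0.0
```

Request:
jog_arm:
  deltas:
    - {"gripper":44,"travel":[-0.009,0.0282,0.0007],"yaw":0}
    - {"gripper":44,"travel":[-0.009,0.0282,0.0007],"yaw":0}
    - {"gripper":44,"travel":[-0.009,0.0282,0.0007],"yaw":0}
    - {"gripper":44,"travel":[-0.009,0.0282,0.0007],"yaw":0}
    - {"gripper":44,"travel":[-0.009,0.0282,0.0007],"yaw":0}
    - {"gripper":44,"travel":[-0.009,0.0282,0.0007],"yaw":0}
    - {"gripper":44,"travel":[-0.009,0.0282,0.0007],"yaw":0}
    - {"gripper":44,"travel":[0,0,0],"yaw":0}
    - {"gripper":44,"travel":[0,0,0],"yaw":0}

```text
t: 15.83
eef_pos: [0.4443, -0.3917, 0.1853]
eef_rot: [0.999, -0.045, -0.001, -0.0]
wrist_force: [0.4, 0.1, 0.0]
finger_gap: 0.83
finger_force: 0.0
```

```bash
python3 - <<'E'
from near import *
wr("w6","green",.054,amin=80)
plan(.448,-.391,.023,85,6)
E
```

```text
green (306, 263, 37, 15) [ 406.9 -384.8   30.9   12.7   84.9]
t15.9 pos [ 0.4455 -0.3901  0.1852] yang -94.9 tilt [-0.001  0.001] gap 0.827 | yaw 0.1 then travel [0.0025 0.0006 0.1622] per row/6 [0.0004 0.0001 0.027 ] F [-0.1  0.1 -0.2] q7 -0.56
```

View pics/w6.png

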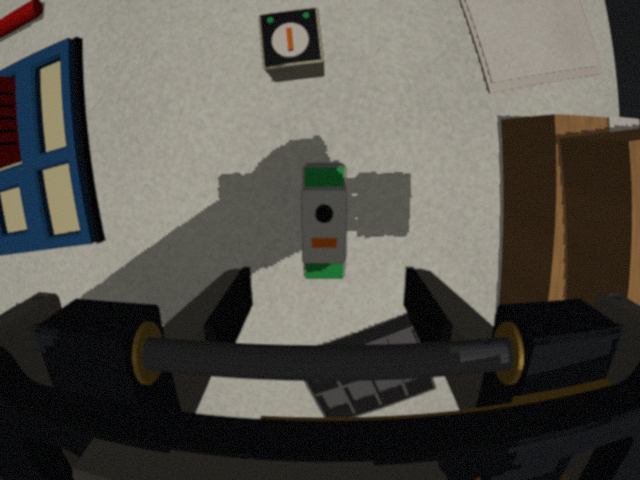

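```bash
python3 - <<'E'
from px import *
ci=r.camera_info("wrist")
for v in (163,168,278): print(v,P(ci,325,v,.054 if v>163 else 0,0,0,1),end=" ")
print(P(ci,302,220,.070,0,0,1),P(ci,346,220,.070,0,0,1), r.read_state()["eef_pos"])
E
```

```text
163 [ 495.7 -391.5] 168 [ 494.2 -391.8] 278 [ 400.9 -383.5] [ 456.4 -370.5] [ 453.4 -404.8] [ 0.44552194 -0.3901475   0.18523924]
```

Request:
jog_arm:
  deltas:
    - {"gripper":44,"travel":[0.0018,-0.0026,0.025],"yaw":0}
    - {"gripper":44,"travel":[0,0,0.03],"yaw":0}
    - {"gripper":44,"travel":[0,0,0.035],"yaw":0}
    - {"gripper":44,"travel":[0,0,0.03],"yaw":0}
    - {"gripper":44,"travel":[0,0,0.025],"yaw":0}
    - {"gripper":44,"travel":[0,0,0.017],"yaw":0}
    - {"gripper":44,"travel":[0,0,0],"yaw":0}
    - {"gripper":44,"travel":[0,0,0],"yaw":0}

```text
t: 16.55
eef_pos: [0.4484, -0.3862, 0.0234]
eef_rot: [0.999, -0.042, -0.001, -0.001]
wrist_force: [0.4, 0.5, 0.4]
finger_gap: 0.826
finger_force: 0.0
```

Request:
jog_arm:
  deltas:
    - {"gripper":255,"travel":[0,0,0],"yaw":0}
    - {"gripper":255,"travel":[0,0,0],"yaw":0}
    - {"gripper":255,"travel":[0,0,0],"yaw":0}
    - {"gripper":255,"travel":[0,0,0],"yaw":0}
    - {"gripper":255,"travel":[0,0,0],"yaw":0}
    - {"gripper":255,"travel":[0,0,0],"yaw":0}
    - {"gripper":255,"travel":[0,0,0],"yaw":0}
    - {"gripper":255,"travel":[0,0,0],"yaw":0}
  force: 30

```text
t: 17.22
eef_pos: [0.4484, -0.3882, 0.0247]
eef_rot: [0.999, -0.043, 0.0, 0.0]
wrist_force: [-0.8, -0.0, 3.4]
finger_gap: 0.39
finger_force: 30.0
```

```bash
python3 plan.py .6045 -.097 .11 90.7 16
```

```text
t17.2 pos [ 0.4484 -0.3882  0.0247] yang -94.9 tilt [ 0.001 -0.   ] gap 0.390 | yaw -5.6 then travel [ 0.1596 -0.2893 -0.0853] per row/16 [ 0.01   -0.0181 -0.0053] F [-0.8 -0.   3.4] q7 -0.42
```

Request:
jog_arm:
  deltas:
    - {"gripper":255,"travel":[0,0,-0.015],"yaw":0}
    - {"gripper":255,"travel":[0,0,-0.03],"yaw":-2.8}
    - {"gripper":255,"travel":[0,0,-0.03],"yaw":-2.8}
    - {"gripper":255,"travel":[0,0,-0.01],"yaw":0}
    - {"gripper":255,"travel":[0.0055,-0.01,0],"yaw":0}
    - {"gripper":255,"travel":[0.011,-0.02,0],"yaw":0}
    - {"gripper":255,"travel":[0.011,-0.02,0],"yaw":0}
    - {"gripper":255,"travel":[0.011,-0.02,0],"yaw":0}
    - {"gripper":255,"travel":[0.011,-0.02,0],"yaw":0}
    - {"gripper":255,"travel":[0.011,-0.02,0],"yaw":0}

```text
t: 18.05
eef_pos: [0.5071, -0.2742, 0.1075]
eef_rot: [1.0, 0.006, -0.001, -0.001]
wrist_force: [0.3, 0.6, -2.5]
finger_gap: 0.389
finger_force: 30.0
```

Request:
jog_arm:
  deltas:
    - {"gripper":255,"travel":[0.011,-0.02,0],"yaw":0}
    - {"gripper":255,"travel":[0.011,-0.02,0],"yaw":0}
    - {"gripper":255,"travel":[0.011,-0.02,0],"yaw":0}
    - {"gripper":255,"travel":[0.011,-0.02,0],"yaw":0}
    - {"gripper":255,"travel":[0.011,-0.02,0],"yaw":0}
    - {"gripper":255,"travel":[0.011,-0.02,0],"yaw":0}
    - {"gripper":255,"travel":[0.011,-0.02,0],"yaw":0}
    - {"gripper":255,"travel":[0.011,-0.02,0],"yaw":0}
    - {"gripper":255,"travel":[0.0111,-0.0193,0],"yaw":0}
    - {"gripper":255,"travel":[0,0,0],"yaw":0}

```text
t: 18.88
eef_pos: [0.6054, -0.0889, 0.1069]
eef_rot: [1.0, 0.01, -0.001, -0.002]
wrist_force: [0.3, 1.2, -2.5]
finger_gap: 0.393
finger_force: 30.0
```

```bash
python3 plan.py .6045 -.097 .055 90.7 16
```

```text
t18.9 pos [ 0.6054 -0.0889  0.1069] yang -88.9 tilt [-0.002  0.004] gap 0.393 | yaw 0.4 then travel [-0.001   0.0081  0.0519] per row/16 [-0.0001  0.0005  0.0032] F [ 0.3  1.2 -2.5] q7 -0.97
```

Request:
jog_arm:
  deltas:
    - {"gripper":255,"travel":[0,0,0],"yaw":0}
    - {"gripper":255,"travel":[0,0,0.015],"yaw":0}
    - {"gripper":255,"travel":[0,0,0.025],"yaw":0}
    - {"gripper":255,"travel":[0,0,0.01],"yaw":0}
    - {"gripper":255,"travel":[0,0,0],"yaw":0}
    - {"gripper":255,"travel":[0,0,0],"yaw":0}
    - {"gripper":255,"travel":[0,0,0],"yaw":0}

```text
t: 19.47
eef_pos: [0.6044, -0.0976, 0.0598]
eef_rot: [1.0, 0.006, 0.0, 0.0]
wrist_force: [0.3, -0.3, -2.8]
finger_gap: 0.39
finger_force: 30.0
```

```bash
python3 - <<'E'
from vis import *
from plan import plan
plan(.6045,-.097,.0335,90.7,5)
im,ci=snap("wrist"); a=cv2.resize(im[120:280,220:420],None,fx=3,fy=3,interpolation=cv2.INTER_CUBIC)
cv2.imwrite("pics/w7.png",a[:,:,::-1])
E
```

```text
t19.5 pos [ 0.6044 -0.0976  0.0598] yang -89.4 tilt [ 0.001 -0.   ] gap 0.390 | yaw -0.1 then travel [ 0.0001 -0.0006  0.0263] per row/5 [ 0.     -0.0001  0.0053] F [ 0.3 -0.3 -2.8] q7 -0.93
```

View pics/w7.png

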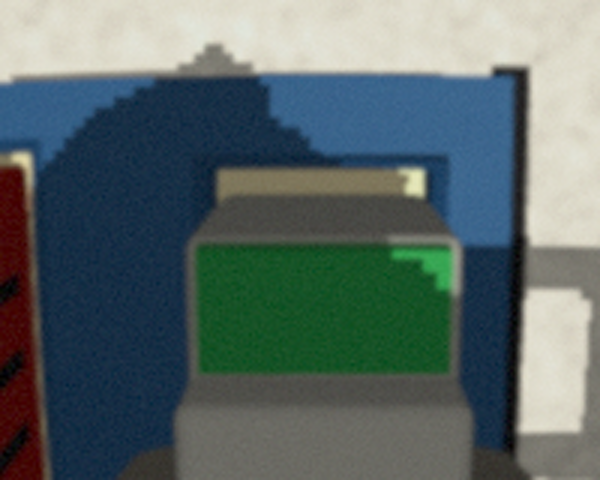

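```bash
python3 - <<'E'
from px import *
ci=r.camera_info("wrist")
print("box bot",P(ci,228,198,.035),P(ci,425,198,.035),"box top",P(ci,190,241,.089),P(ci,460,241,.089))
print("nest floor L/R",P(ci,216,182,.008),P(ci,427,182,.008),"lip far",P(ci,320,167,.019),"chamfer L/R",P(ci,193,165,.022),P(ci,447,165,.022))
E
```

```text
box bot [650.4 -79.9] [ 650.7 -114.4] box top [650.7 -79.6] [ 651. -114.]
nest floor L/R [650.7 -75.3] [ 651.1 -117.3] lip far [654.6 -96. ] chamfer L/R [655.2 -72.3] [ 655.6 -119.6]
```

Request:
jog_arm:
  deltas:
    - {"gripper":255,"travel":[0.0008,-0.0008,0.003],"yaw":0}
    - {"gripper":255,"travel":[0,0,0.007],"yaw":0}
    - {"gripper":255,"travel":[0,0,0.007],"yaw":0}
    - {"gripper":255,"travel":[0,0,0.006],"yaw":0}
    - {"gripper":255,"travel":[0,0,0.0035],"yaw":0}
    - {"gripper":255,"travel":[0,0,0],"yaw":0}
    - {"gripper":255,"travel":[0,0,0],"yaw":0}

```text
t: 20.1
eef_pos: [0.6048, -0.096, 0.0326]
eef_rot: [1.0, 0.006, -0.0, -0.0]
wrist_force: [-0.3, -0.1, -0.5]
finger_gap: 0.39
finger_force: 30.0
```

Request:
jog_arm:
  deltas:
    - {"gripper":105,"travel":[0,0,0.0005],"yaw":0}
    - {"gripper":105,"travel":[0,0,0],"yaw":0}
    - {"gripper":105,"travel":[0,0,0],"yaw":0}
    - {"gripper":105,"travel":[0,0,0],"yaw":0}
    - {"gripper":105,"travel":[0,0,-0.02],"yaw":0}
    - {"gripper":105,"travel":[0,0,-0.03],"yaw":0}
    - {"gripper":105,"travel":[0,0,-0.04],"yaw":0}
    - {"gripper":60,"travel":[0,0,-0.04],"yaw":0}
    - {"gripper":60,"travel":[0,0,-0.03],"yaw":0}
    - {"gripper":60,"travel":[0,0,0],"yaw":0}

```text
t: 20.93
eef_pos: [0.6086, -0.0973, 0.1989]
eef_rot: [1.0, 0.006, 0.005, 0.0]
wrist_force: [0.1, 0.2, 0.5]
finger_gap: 0.762
finger_force: 0.0
```

```bash
python3 - <<'E'
from near import *
wr(None,"green",.062,amin=80)
wr(None,"red2",.07)
plan(.597,-.377,.19,90.7,10)
E
```

```text
green (307, 178, 38, 19) [642.7 -94.9  30.7  15.  -89.6]
green (308, 272, 37, 16) [561.9 -96.1  31.7  14.  -89.4]
red2 (187, 168, 83, 124) [604.5 -13.2 105.4  68.7   0.7]
red2 (205, 80, 100, 21) [720.8 -35.4  81.3  17.   87.5]
t21.0 pos [ 0.6057 -0.0957  0.1935] yang -89.3 tilt [0.003 0.001] gap 0.766 | yaw 0.0 then travel [-0.0121  0.2812  0.0035] per row/10 [-0.0012  0.0281  0.0003] F [-0.1  1.1 -0.6] q7 -1.04
```

Request:
jog_arm:
  deltas:
    - {"gripper":60,"travel":[-0.0012,0.0281,0.0003],"yaw":0}
    - {"gripper":60,"travel":[-0.0012,0.0281,0.0003],"yaw":0}
    - {"gripper":60,"travel":[-0.0012,0.0281,0.0003],"yaw":0}
    - {"gripper":60,"travel":[-0.0012,0.0281,0.0003],"yaw":0}
    - {"gripper":60,"travel":[-0.0012,0.0281,0.0003],"yaw":0}
    - {"gripper":60,"travel":[-0.0012,0.0281,0.0003],"yaw":0}
    - {"gripper":60,"travel":[-0.0012,0.0281,0.0003],"yaw":0}
    - {"gripper":60,"travel":[-0.0012,0.0281,0.0003],"yaw":0}
    - {"gripper":60,"travel":[-0.0012,0.0281,0.0003],"yaw":0}
    - {"gripper":60,"travel":[-0.0012,0.0281,0.0003],"yaw":0}

```text
t: 21.87
eef_pos: [0.5955, -0.3775, 0.1868]
eef_rot: [1.0, 0.006, -0.001, -0.001]
wrist_force: [0.4, 0.5, 1.1]
finger_gap: 0.762
finger_force: 0.0
```

Request:
jog_arm:
  deltas:
    - {"gripper":60,"travel":[0,0,0],"yaw":0}
    - {"gripper":60,"travel":[0,0,0],"yaw":0}
    - {"gripper":60,"travel":[0,0,0],"yaw":0}

```text
t: 22.12
eef_pos: [0.5962, -0.3758, 0.1875]
eef_rot: [1.0, 0.006, -0.001, -0.001]
wrist_force: [-0.1, 0.3, 1.0]
finger_gap: 0.766
finger_force: 0.0
```

```bash
python3 - <<'E'
from near import *
plan(.597,-.377,.0235,90.7,6)
im,ci=snap("wrist"); cv2.imwrite("pics/w8.png",cv2.resize(im[140:340,200:450],None,fx=3,fy=3)[:,:,::-1])
E
```

```text
t22.1 pos [ 0.5962 -0.3758  0.1875] yang -89.3 tilt [-0.002  0.002] gap 0.766 | yaw 0.0 then travel [0.0008 0.0012 0.164 ] per row/6 [0.0001 0.0002 0.0273] F [-0.1  0.3  1. ] q7 -0.63
```

View pics/w8.png

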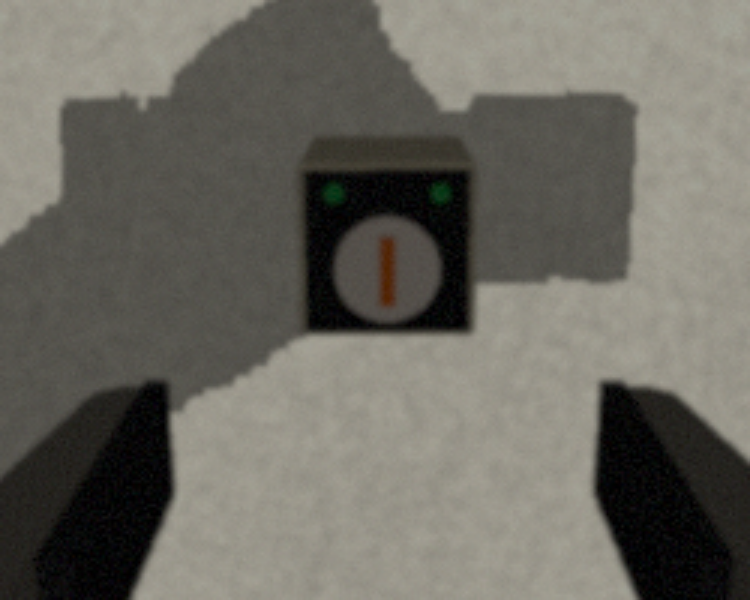

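```bash
python3 - <<'E'
from px import *
ci=r.camera_info("wrist")
for u,v,z in [(301,168,.066),(474,168,.066),(305,333,.067),(473,333,.067),(388,137,.0)]: print(P(ci,u,v,z,200,140))
E
```

```text
[ 623.5 -352.6]
[ 624.2 -398.1]
[ 578.7 -353.6]
[ 579.3 -399.1]
[ 624.8 -375.6]
```

Request:
jog_arm:
  deltas:
    - {"gripper":60,"travel":[0.0045,0,0.025],"yaw":0}
    - {"gripper":60,"travel":[0,0,0.03],"yaw":0}
    - {"gripper":60,"travel":[0,0,0.035],"yaw":0}
    - {"gripper":60,"travel":[0,0,0.03],"yaw":0}
    - {"gripper":60,"travel":[0,0,0.025],"yaw":0}
    - {"gripper":60,"travel":[0,0,0.019],"yaw":0}
    - {"gripper":60,"travel":[0,0,0],"yaw":0}
    - {"gripper":60,"travel":[0,0,0],"yaw":0}

```text
t: 22.83
eef_pos: [0.6011, -0.3749, 0.0244]
eef_rot: [1.0, 0.007, -0.001, -0.001]
wrist_force: [0.1, -0.9, -0.4]
finger_gap: 0.764
finger_force: 0.0
```

Request:
jog_arm:
  deltas:
    - {"gripper":255,"travel":[0,0,0],"yaw":0}
    - {"gripper":255,"travel":[0,0,0],"yaw":0}
    - {"gripper":255,"travel":[0,0,0],"yaw":0}
    - {"gripper":255,"travel":[0,0,0],"yaw":0}
    - {"gripper":255,"travel":[0,0,0],"yaw":0}
    - {"gripper":255,"travel":[0,0,0],"yaw":0}
    - {"gripper":255,"travel":[0,0,0],"yaw":0}
    - {"gripper":255,"travel":[0,0,0],"yaw":0}
  force: 30

```text
t: 23.5
eef_pos: [0.6019, -0.377, 0.0269]
eef_rot: [1.0, 0.006, 0.001, 0.0]
wrist_force: [-0.4, 2.0, 6.6]
finger_gap: 0.52
finger_force: 30.0
```

```bash
python3 plan.py .496 -.003 .125 90.7 15
```

```text
t23.5 pos [ 0.6019 -0.377   0.0269] yang -89.3 tilt [ 0.002 -0.   ] gap 0.520 | yaw 0.0 then travel [-0.1013 -0.3753 -0.0981] per row/15 [-0.0068 -0.025  -0.0065] F [-0.4  2.   6.6] q7 -0.55
```

Request:
jog_arm:
  deltas:
    - {"gripper":255,"travel":[0,0,-0.015],"yaw":0}
    - {"gripper":255,"travel":[0,0,-0.03],"yaw":0}
    - {"gripper":255,"travel":[0,0,-0.03],"yaw":0}
    - {"gripper":255,"travel":[0,0,-0.023],"yaw":0}
    - {"gripper":255,"travel":[-0.0034,-0.0125,0],"yaw":0}
    - {"gripper":255,"travel":[-0.0068,-0.025,0],"yaw":0}
    - {"gripper":255,"travel":[-0.0068,-0.025,0],"yaw":0}
    - {"gripper":255,"travel":[-0.0068,-0.025,0],"yaw":0}
    - {"gripper":255,"travel":[-0.0068,-0.025,0],"yaw":0}
    - {"gripper":255,"travel":[-0.0068,-0.025,0],"yaw":0}

```text
t: 24.33
eef_pos: [0.5611, -0.2389, 0.1239]
eef_rot: [1.0, 0.006, 0.0, -0.0]
wrist_force: [0.5, 0.1, -1.0]
finger_gap: 0.523
finger_force: 30.0
```

Request:
jog_arm:
  deltas:
    - {"gripper":255,"travel":[-0.0068,-0.025,0],"yaw":0}
    - {"gripper":255,"travel":[-0.0068,-0.025,0],"yaw":0}
    - {"gripper":255,"travel":[-0.0068,-0.025,0],"yaw":0}
    - {"gripper":255,"travel":[-0.0068,-0.025,0],"yaw":0}
    - {"gripper":255,"travel":[-0.0068,-0.025,0],"yaw":0}
    - {"gripper":255,"travel":[-0.0068,-0.025,0],"yaw":0}
    - {"gripper":255,"travel":[-0.0068,-0.025,0],"yaw":0}
    - {"gripper":255,"travel":[-0.0068,-0.025,0],"yaw":0}
    - {"gripper":255,"travel":[-0.0062,-0.025,0],"yaw":0}
    - {"gripper":255,"travel":[-0.0033,-0.0128,0],"yaw":0}

```text
t: 25.17
eef_pos: [0.4939, 0.0002, 0.1236]
eef_rot: [1.0, 0.008, -0.0, -0.001]
wrist_force: [-0.0, 0.2, -0.7]
finger_gap: 0.523
finger_force: 30.0
```

Request:
jog_arm:
  deltas:
    - {"gripper":255,"travel":[0,0,0],"yaw":0}
    - {"gripper":255,"travel":[0,0,0.02],"yaw":0}
    - {"gripper":255,"travel":[0,0,0.025],"yaw":0}
    - {"gripper":255,"travel":[0,0,0.015],"yaw":0}
    - {"gripper":255,"travel":[0,0,0.002],"yaw":0}
    - {"gripper":255,"travel":[0,0,0],"yaw":0}
    - {"gripper":255,"travel":[0,0,0],"yaw":0}

```text
t: 25.75
eef_pos: [0.4958, -0.0039, 0.0622]
eef_rot: [1.0, 0.006, 0.001, 0.0]
wrist_force: [0.2, 0.8, -1.8]
finger_gap: 0.518
finger_force: 30.0
```

```bash
python3 - <<'E'
from vis import *
from plan import plan
plan(.496,-.003,.0345,90.7,5)
im,ci=snap("wrist"); a=cv2.resize(im[120:280,220:420],None,fx=3,fy=3,interpolation=cv2.INTER_CUBIC)
cv2.imwrite("pics/w9.png",a[:,:,::-1])
E
```

```text
t25.8 pos [ 0.4958 -0.0039  0.0622] yang -89.4 tilt [ 0.001 -0.   ] gap 0.518 | yaw -0.1 then travel [ 0.0002 -0.0009  0.0277] per row/5 [ 0.     -0.0002  0.0055] F [ 0.2  0.8 -1.8] q7 -1.05
```

View pics/w9.png

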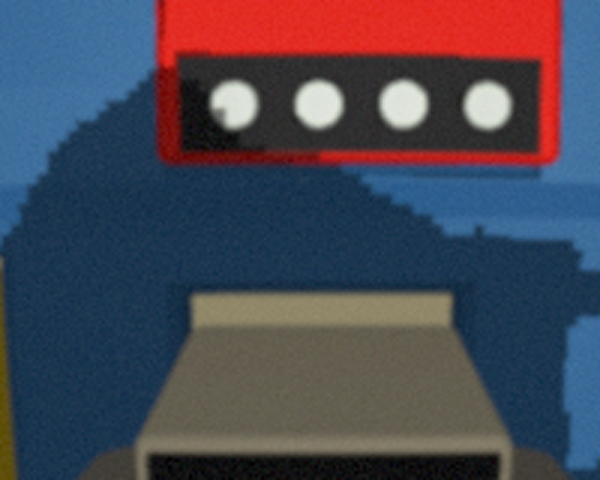

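```bash
python3 - <<'E'
from px import *
ci=r.camera_info("wrist"); b=.036
print("box bot",P(ci,195,327,b),P(ci,452,327,b),"box top",P(ci,140,442,b+.066),P(ci,511,442,b+.066))
print("nest floor L/R",P(ci,190,310,.008),P(ci,455,310,.008),"lip far",P(ci,320,292,.019),"chamfer L/R",P(ci,167,300,.022),P(ci,470,300,.022))
E
```

```text
box bot [518.1  20.1] [518.6 -26.3] box top [518.5  19.6] [518.9 -26.2]
nest floor L/R [515.3  24.3] [515.9 -30.2] lip far [521.4  -2.4] chamfer L/R [520.2  27.1] [520.8 -31.3]
```

Request:
jog_arm:
  deltas:
    - {"gripper":255,"travel":[0,-0.0006,0.003],"yaw":0}
    - {"gripper":255,"travel":[0,0,0.007],"yaw":0}
    - {"gripper":255,"travel":[0,0,0.007],"yaw":0}
    - {"gripper":255,"travel":[0,0,0.006],"yaw":0}
    - {"gripper":255,"travel":[0,0,0.004],"yaw":0}
    - {"gripper":255,"travel":[0,0,0],"yaw":0}
    - {"gripper":255,"travel":[0,0,0],"yaw":0}

```text
t: 26.38
eef_pos: [0.495, -0.0024, 0.0341]
eef_rot: [1.0, 0.006, -0.0, -0.0]
wrist_force: [-1.4, -0.3, 0.3]
finger_gap: 0.52
finger_force: 30.0
```

```bash
python3 plan.py .496 -.003 .0335 90.7 15
```

```text
t26.4 pos [ 0.495  -0.0024  0.0341] yang -89.3 tilt [-0.  0.] gap 0.520 | yaw 0.0 then travel [0.001  0.0006 0.0006] per row/15 [0.0001 0.     0.    ] F [-1.4 -0.3  0.3] q7 -1.00
```

Request:
jog_arm:
  deltas:
    - {"gripper":72,"travel":[0,0,0.0005],"yaw":0}
    - {"gripper":72,"travel":[0,0,0],"yaw":0}
    - {"gripper":72,"travel":[0,0,0],"yaw":0}
    - {"gripper":72,"travel":[0,0,0],"yaw":0}
    - {"gripper":72,"travel":[0,0,-0.02],"yaw":0}
    - {"gripper":72,"travel":[0,0,-0.035],"yaw":0}
    - {"gripper":30,"travel":[0,0,-0.04],"yaw":0}
    - {"gripper":30,"travel":[0,0,-0.04],"yaw":0}
    - {"gripper":30,"travel":[0,0,-0.04],"yaw":0}
    - {"gripper":30,"travel":[0,0,-0.04],"yaw":0}

```text
t: 27.22
eef_pos: [0.4945, -0.0027, 0.2504]
eef_rot: [1.0, 0.006, -0.0, 0.0]
wrist_force: [0.9, 0.8, 0.6]
finger_gap: 0.883
finger_force: 0.0
```

Request:
jog_arm:
  deltas:
    - {"gripper":30,"travel":[0,0,-0.02],"yaw":0}
    - {"gripper":30,"travel":[0,0,0],"yaw":0}
    - {"gripper":30,"travel":[0,0,0],"yaw":0}

```text
t: 27.47
eef_pos: [0.4953, -0.0018, 0.2694]
eef_rot: [1.0, 0.007, 0.001, -0.001]
wrist_force: [0.1, -0.2, -0.8]
finger_gap: 0.88
finger_force: 0.0
```

```bash
python3 - <<'E'
from near import *
plan(.602,.223,.265,90.7,12)
wr(None,"red2",.07); wr(None,"yellow",.056)
im,ci=snap("top"); cv2.imwrite("pics/t9.png",im[:,:,::-1])
E
```

```text
t27.5 pos [ 0.4953 -0.0018  0.2694] yang -89.2 tilt [0.002 0.002] gap 0.880 | yaw 0.1 then travel [ 0.1094 -0.2234  0.0044] per row/12 [ 0.0091 -0.0186  0.0004] F [ 0.1 -0.2 -0.8] q7 -1.38
red2 (305, 80, 62, 79) [589.7  -7.5  78.5  60.    0.8]
red2 (216, 196, 38, 38) [492.4  95.3  40.8  37.4 -57.4]
yellow (210, 180, 58, 59) [494.9  93.5  63.1  61.    0.8]
```

Request:
jog_arm:
  deltas:
    - {"gripper":30,"travel":[0.0091,-0.0186,0],"yaw":0}
    - {"gripper":30,"travel":[0.0091,-0.0186,0],"yaw":0}
    - {"gripper":30,"travel":[0.0091,-0.0186,0],"yaw":0}
    - {"gripper":30,"travel":[0.0091,-0.0186,0],"yaw":0}
    - {"gripper":30,"travel":[0.0091,-0.0186,0],"yaw":0}
    - {"gripper":30,"travel":[0.0091,-0.0186,0],"yaw":0}
    - {"gripper":30,"travel":[0.0091,-0.0186,0],"yaw":0}
    - {"gripper":30,"travel":[0.0091,-0.0186,0],"yaw":0}
    - {"gripper":30,"travel":[0.0091,-0.0186,0],"yaw":0}
    - {"gripper":30,"travel":[0.0091,-0.0186,0],"yaw":0}

```text
t: 28.45
eef_pos: [0.5834, 0.1852, 0.2666]
eef_rot: [1.0, 0.006, -0.002, 0.001]
wrist_force: [0.8, -0.2, 0.3]
finger_gap: 0.882
finger_force: 0.0
```

Request:
jog_arm:
  deltas:
    - {"gripper":30,"travel":[0.0091,-0.0186,0],"yaw":0}
    - {"gripper":30,"travel":[0.0091,-0.0186,0],"yaw":0}
    - {"gripper":30,"travel":[0,0,0],"yaw":0}
    - {"gripper":30,"travel":[0,0,0],"yaw":0}
    - {"gripper":30,"travel":[0,0,0],"yaw":0}

```text
t: 28.87
eef_pos: [0.6009, 0.2206, 0.2674]
eef_rot: [1.0, 0.005, -0.001, 0.001]
wrist_force: [-0.7, 0.4, -0.5]
finger_gap: 0.882
finger_force: 0.0
```

```bash
python3 - <<'E'
from near import *
plan(.602,.223,.1163,90.7,8)
im,ci=snap("wrist"); cv2.imwrite("pics/w10.png",cv2.resize(im[100:340,180:480],None,fx=2.5,fy=2.5)[:,:,::-1])
E
```

```text
t28.9 pos [0.6009 0.2206 0.2674] yang -89.4 tilt [-0.002 -0.002] gap 0.882 | yaw -0.1 then travel [ 0.0011 -0.0024  0.1511] per row/8 [ 0.0001 -0.0003  0.0189] F [-0.7  0.4 -0.5] q7 -1.58
```

View pics/w10.png

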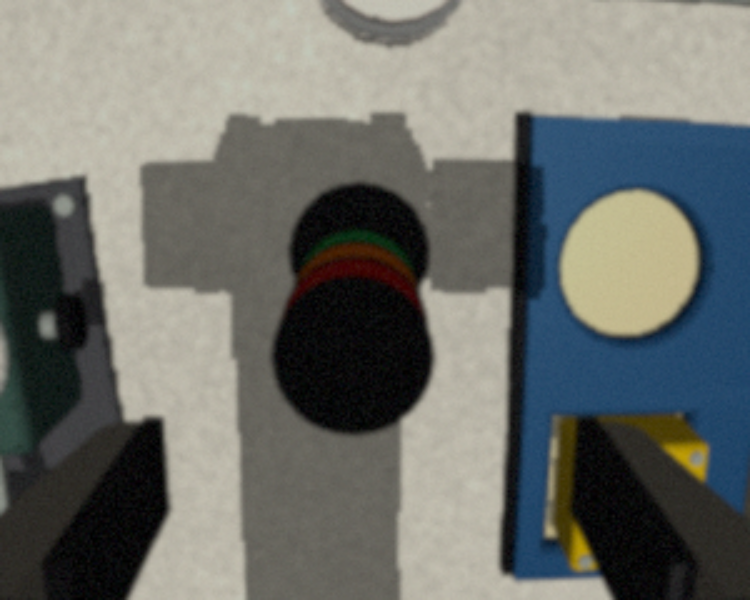

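```bash
python3 - <<'E'
from px import *
ci=r.camera_info("wrist"); q=lambda u,v,z:P(ci,u,v,z,180,100,2.5)
print("top",q(353,354,.196),q(274,354,.196),q(432,354,.196),"foot",q(360,251.5,.012),q(291,251,.012),q(428,251,.012),q(360,183,.012))
print("nest floor",q(630,263,.008),q(560,263,.008),q(700,263,.008),q(630,188,.019),q(630,337,.008))
E
```

```text
top [604.1 225. ] [603.9 246.3] [604.3 203.8] foot [604.2 224.6] [604.2 256.5] [604.7 193.2] [635.9 224.8]
nest floor [600.3  95.2] [599.5 129.9] [601.2  59. ] [637.2 100.4] [563.7  92.6]
```

Request:
jog_arm:
  deltas:
    - {"gripper":30,"travel":[0.0033,-0.0042,0],"yaw":0}
    - {"gripper":30,"travel":[0,0,0.02],"yaw":0}
    - {"gripper":30,"travel":[0,0,0.025],"yaw":0}
    - {"gripper":30,"travel":[0,0,0.025],"yaw":0}
    - {"gripper":30,"travel":[0,0,0.025],"yaw":0}
    - {"gripper":30,"travel":[0,0,0.025],"yaw":0}
    - {"gripper":30,"travel":[0,0,0.018],"yaw":0}
    - {"gripper":30,"travel":[0,0,0.01],"yaw":0}
    - {"gripper":30,"travel":[0,0,0],"yaw":0}
    - {"gripper":30,"travel":[0,0,0],"yaw":0}

```text
t: 29.75
eef_pos: [0.605, 0.2261, 0.1212]
eef_rot: [1.0, 0.006, 0.0, 0.0]
wrist_force: [0.0, -0.2, 0.1]
finger_gap: 0.879
finger_force: 0.0
```

```bash
python3 plan.py .6042 .2248 .119 90.7 15
```

```text
t29.8 pos [0.605  0.2261 0.1212] yang -89.3 tilt [ 0. -0.] gap 0.879 | yaw -0.0 then travel [-0.0008  0.0013  0.0022] per row/15 [-0.0001  0.0001  0.0001] F [ 0.  -0.2  0.1] q7 -1.49
```

Request:
jog_arm:
  deltas:
    - {"gripper":80,"travel":[-0.0006,0.0012,0.002],"yaw":0}
    - {"gripper":100,"travel":[0,0,0],"yaw":0}
    - {"gripper":112,"travel":[0,0,0],"yaw":0}
    - {"gripper":120,"travel":[0,0,0],"yaw":0}
    - {"gripper":125,"travel":[0,0,0],"yaw":0}
    - {"gripper":129,"travel":[0,0,0],"yaw":0}
    - {"gripper":133,"travel":[0,0,0],"yaw":0}
    - {"gripper":137,"travel":[0,0,0],"yaw":0}
    - {"gripper":145,"travel":[0,0,0],"yaw":0}
    - {"gripper":160,"travel":[0,0,0],"yaw":0}
  force: 10

```text
t: 30.58
eef_pos: [0.6042, 0.2252, 0.119]
eef_rot: [1.0, 0.006, 0.0, -0.0]
wrist_force: [-0.3, -0.6, 1.7]
finger_gap: 0.479
finger_force: 10.0
```

Request:
jog_arm:
  deltas:
    - {"gripper":255,"travel":[0,0,0],"yaw":0}
    - {"gripper":255,"travel":[0,0,0],"yaw":0}
    - {"gripper":255,"travel":[0,0,0],"yaw":0}
    - {"gripper":255,"travel":[0,0,0],"yaw":0}
  force: 45

```text
t: 30.92
eef_pos: [0.6042, 0.2252, 0.119]
eef_rot: [1.0, 0.006, 0.0, 0.0]
wrist_force: [-0.8, -0.8, 2.5]
finger_gap: 0.476
finger_force: 45.0
```

```bash
python3 plan.py .6035 .096 .23 90.7 12
```

```text
t30.9 pos [0.6042 0.2252 0.119 ] yang -89.3 tilt [ 0. -0.] gap 0.476 | yaw 0.0 then travel [-0.0023  0.1291 -0.111 ] per row/12 [-0.0002  0.0108 -0.0093] F [-0.8 -0.8  2.5] q7 -1.48
```

Request:
jog_arm:
  deltas:
    - {"gripper":255,"travel":[0,0,-0.003],"yaw":0}
    - {"gripper":255,"travel":[0,0,-0.006],"yaw":0}
    - {"gripper":255,"travel":[0,0,-0.01],"yaw":0}
    - {"gripper":255,"travel":[0,0,-0.012],"yaw":0}
    - {"gripper":255,"travel":[0,0,-0.012],"yaw":0}
    - {"gripper":255,"travel":[0,0,-0.01],"yaw":0}
    - {"gripper":255,"travel":[0,0,-0.005],"yaw":0}
    - {"gripper":255,"travel":[0,0,-0.002],"yaw":0}
    - {"gripper":255,"travel":[0,0,0],"yaw":0}

```text
t: 31.67
eef_pos: [0.6042, 0.2255, 0.1795]
eef_rot: [1.0, 0.006, 0.0, -0.0]
wrist_force: [-0.3, 0.7, -4.7]
finger_gap: 0.472
finger_force: 45.0
```

Request:
jog_arm:
  deltas:
    - {"gripper":255,"travel":[0,0.002,0],"yaw":0}
    - {"gripper":255,"travel":[0,0.005,0],"yaw":0}
    - {"gripper":255,"travel":[0,0.009,0],"yaw":0}
    - {"gripper":255,"travel":[0,0.012,0],"yaw":0}
    - {"gripper":255,"travel":[0,0.013,0],"yaw":0}
    - {"gripper":255,"travel":[0,0.013,0],"yaw":0}
    - {"gripper":255,"travel":[0,0.013,0],"yaw":0}
    - {"gripper":255,"travel":[0,0.013,0],"yaw":0}
    - {"gripper":255,"travel":[0,0.013,0],"yaw":0}
    - {"gripper":255,"travel":[0,0.012,0],"yaw":0}

```text
t: 32.5
eef_pos: [0.6054, 0.1184, 0.1789]
eef_rot: [1.0, 0.006, 0.0, 0.0]
wrist_force: [-0.0, 0.5, -3.4]
finger_gap: 0.474
finger_force: 45.0
```

Request:
jog_arm:
  deltas:
    - {"gripper":255,"travel":[0,0.011,0],"yaw":0}
    - {"gripper":255,"travel":[0,0.008,0],"yaw":0}
    - {"gripper":255,"travel":[0,0.004,0],"yaw":0}
    - {"gripper":255,"travel":[0,0.001,0],"yaw":0}
    - {"gripper":255,"travel":[0,0,0],"yaw":0}
    - {"gripper":255,"travel":[0,0,0],"yaw":0}
    - {"gripper":255,"travel":[0,0,0],"yaw":0}

```text
t: 33.08
eef_pos: [0.6057, 0.0973, 0.1787]
eef_rot: [1.0, 0.007, -0.0, -0.0]
wrist_force: [-0.0, -0.2, -3.5]
finger_gap: 0.473
finger_force: 45.0
```

```bash
python3 - <<'E'
from near import *
plan(.6035,.096,.127,90.7,8)
im,ci=snap("wrist"); a=cv2.resize(im[60:300,180:480],None,fx=1.6,fy=1.6,interpolation=cv2.INTER_CUBIC)
b,_=snap("side"); b=cv2.resize(b[130:280,270:440],None,fx=2.0,fy=2.56,interpolation=cv2.INTER_CUBIC)[:384]
cv2.imwrite("pics/w11.png",cv2.resize(np.hstack([a,b]),(800,370))[:,:,::-1]); print(a.shape,b.shape)
E
```

```text
t33.1 pos [0.6057 0.0973 0.1787] yang -89.2 tilt [-0.  0.] gap 0.473 | yaw 0.1 then travel [-0.0022  0.0013  0.0517] per row/8 [-0.0003  0.0002  0.0065] F [-0.  -0.2 -3.5] q7 -1.33
(384, 480, 3) (384, 340, 3)
```

View pics/w11.png

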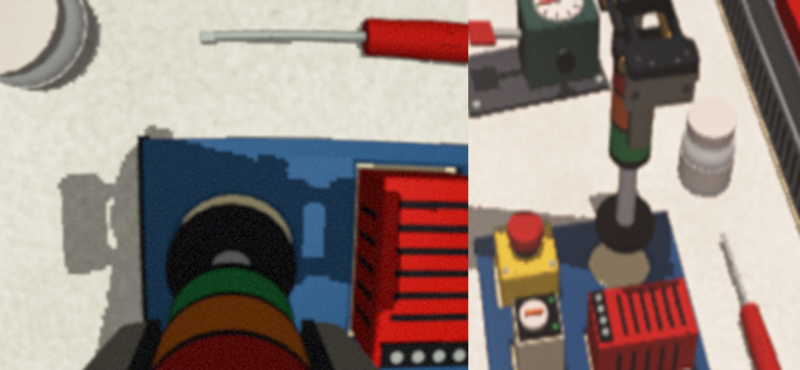

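```bash
python3 - <<'E'
from px import *
im,ci=snap("wrist"); q=lambda u,v,z:onplane(ci,[(180+u/1.561,60+v/1.542)],z,True)[0]*1000
print("foot L/R/top",q(167,262,.0717),q(297,262,.0717),q(231,203,.0597),"lip",q(233,193,.019),q(292,240,.019))
# crescent: low-saturation brownish pixels in tray area
h,s,v=[c.astype(int) for c in cv2.split(hsv(im))]
m=((h>12)&(h<40)&(s>25)&(s<140)&(v>60)).astype(np.uint8)*255
for c in blobs(m,(285,170,385,240),20):
    p=c[:,0,:]; P_=onplane(ci,p,.019,True)*1000; print(cv2.boundingRect(c),len(p))
    d=np.hypot(*(P_-[603,95.5]).T); q_=P_[d>np.percentile(d,50)]
    # outer edge: for each column take topmost pixel
    t=np.array([[u,p[p[:,0]==u][:,1].min()] for u in np.unique(p[:,0])]); T=onplane(ci,t,.019,True)*1000
    # known radius 36: least squares centre
    from scipy.optimize import least_squares
    f=least_squares(lambda k:np.hypot(*(T-k).T)-36,[603,95],loss="soft_l1"); print("centre",f.x,np.abs(f.fun).max())
E
```

```text
foot L/R/top [608.47520392 128.57750596] [609.27960695  64.85160791] [636.6854018   97.55612164] lip [637.44051328  96.38784268] [610.37711986  61.87895584]
(297, 186, 69, 29) 149
centre [600.15096039  96.62895389] 0.8585986700127961
```

Request:
jog_arm:
  deltas:
    - {"gripper":255,"travel":[-0.001,0,0.002],"yaw":0}
    - {"gripper":255,"travel":[-0.001,0,0.005],"yaw":0}
    - {"gripper":255,"travel":[0,0,0.008],"yaw":0}
    - {"gripper":255,"travel":[0,0,0.008],"yaw":0}
    - {"gripper":255,"travel":[0,0,0.005],"yaw":0}
    - {"gripper":255,"travel":[0,0,0.002],"yaw":0}
    - {"gripper":255,"travel":[0,0,0],"yaw":0}
    - {"gripper":255,"travel":[0,0,0],"yaw":0}

```text
t: 33.9
eef_pos: [0.6038, 0.0961, 0.1487]
eef_rot: [1.0, 0.006, -0.0, 0.0]
wrist_force: [-0.4, 0.3, -3.6]
finger_gap: 0.476
finger_force: 45.0
```

```bash
python3 - <<'E'
from px import *
from plan import plan
from scipy.optimize import least_squares
plan(.6025,.0965,.127,90.7,5)
im,ci=snap("wrist"); zb=r.read_state()["eef_pos"][2]-.119
h,s,v=[c.astype(int) for c in cv2.split(hsv(im))]
def fit(t,z,R0,g):
    T=onplane(ci,t,z,True)*1000
    f=least_squares(lambda k:np.hypot(*(T-k).T)-R0,g,loss="soft_l1"); return np.round(f.x,1),np.round(np.abs(f.fun).max(),1),len(T)
m=((h>12)&(h<40)&(s>25)&(s<140)&(v>60)).astype(np.uint8)*255
for c in blobs(m,(270,160,400,260),15):
    p=c[:,0,:]; print(cv2.boundingRect(c))
    us=np.unique(p[:,0]); t=np.array([[u,p[p[:,0]==u][:,1].min()] for u in us]); lo=np.array([[u,p[p[:,0]==u][:,1].max()+1] for u in us])
    print("nest lip",fit(t,.019,36,[602,96])," foot bottom",fit(lo,zb,33,[602,96]))
E
```

```text
t33.9 pos [0.6038 0.0961 0.1487] yang -89.3 tilt [-0. -0.] gap 0.476 | yaw 0.0 then travel [-0.0013 -0.0004  0.0217] per row/5 [-0.0003 -0.0001  0.0043] F [-0.4  0.3 -3.6] q7 -1.30
(289, 188, 79, 32)
nest lip (array([600.2,  96.3]), np.float64(1.4), 79)  foot bottom (array([601. ,  96.5]), np.float64(0.6), 79)
```

Request:
jog_arm:
  deltas:
    - {"gripper":255,"travel":[-0.0007,0,0.002],"yaw":0}
    - {"gripper":255,"travel":[0,0,0.004],"yaw":0}
    - {"gripper":255,"travel":[0,0,0.005],"yaw":0}
    - {"gripper":255,"travel":[0,0,0.005],"yaw":0}
    - {"gripper":255,"travel":[0,0,0.003],"yaw":0}
    - {"gripper":255,"travel":[0,0,0.002],"yaw":0}
    - {"gripper":255,"travel":[0,0,0],"yaw":0}
    - {"gripper":255,"travel":[0,0,0],"yaw":0}

```text
t: 34.62
eef_pos: [0.603, 0.0962, 0.1277]
eef_rot: [1.0, 0.006, 0.0, 0.0]
wrist_force: [-0.4, -0.5, -4.0]
finger_gap: 0.474
finger_force: 45.0
```

Request:
jog_arm:
  deltas:
    - {"gripper":255,"travel":[0,0,0.001],"yaw":0}
    - {"gripper":255,"travel":[0,0,0],"yaw":0}
    - {"gripper":255,"travel":[0,0,0],"yaw":0}
  force: 15

```text
t: 34.87
eef_pos: [0.6032, 0.0962, 0.127]
eef_rot: [1.0, 0.006, 0.0, -0.0]
wrist_force: [0.6, 0.3, -3.0]
finger_gap: 0.479
finger_force: 15.0
```

Request:
jog_arm:
  deltas:
    - {"gripper":131,"travel":[0,0,0],"yaw":0}
    - {"gripper":127,"travel":[0,0,0],"yaw":0}
    - {"gripper":122,"travel":[0,0,0],"yaw":0}
    - {"gripper":115,"travel":[0,0,0],"yaw":0}
    - {"gripper":100,"travel":[0,0,0],"yaw":0}
    - {"gripper":85,"travel":[0,0,0],"yaw":0}
    - {"gripper":70,"travel":[0,0,0],"yaw":0}
    - {"gripper":60,"travel":[0,0,0],"yaw":0}
    - {"gripper":60,"travel":[0,0,0],"yaw":0}

```text
t: 35.62
eef_pos: [0.603, 0.0962, 0.1268]
eef_rot: [1.0, 0.006, 0.0, -0.0]
wrist_force: [-0.3, 0.2, 0.5]
finger_gap: 0.767
finger_force: 0.0
```

```bash
python3 plan.py .6025 .0965 .27 90.7 6
```

```text
t35.6 pos [0.603  0.0962 0.1268] yang -89.3 tilt [0. 0.] gap 0.767 | yaw 0.0 then travel [-0.0005 -0.0003 -0.1432] per row/6 [-0.0001 -0.     -0.0239] F [-0.3  0.2  0.5] q7 -1.29
```

Request:
jog_arm:
  deltas:
    - {"gripper":60,"travel":[0,0,-0.008],"yaw":0}
    - {"gripper":60,"travel":[0,0,-0.02],"yaw":0}
    - {"gripper":60,"travel":[0,0,-0.03],"yaw":0}
    - {"gripper":60,"travel":[0,0,-0.03],"yaw":0}
    - {"gripper":60,"travel":[0,0,-0.03],"yaw":0}
    - {"gripper":60,"travel":[0,0,-0.025],"yaw":0}
    - {"gripper":60,"travel":[0,0,0],"yaw":0}
    - {"gripper":60,"travel":[0,0,0],"yaw":0}

```text
t: 36.28
eef_pos: [0.6037, 0.0962, 0.2716]
eef_rot: [1.0, 0.006, 0.002, -0.001]
wrist_force: [-0.3, 0.3, -0.2]
finger_gap: 0.766
finger_force: 0.0
```

```bash
python3 - <<'E'
from px import *
from plan import plan
from scipy.optimize import least_squares
plan(.4715,.387,.2,85,14)
im,ci=snap("wrist")
h,s,v=[c.astype(int) for c in cv2.split(hsv(im))]
for c in blobs((v<40).astype(np.uint8)*255,(240,140,420,330),600):
    print("dark",cv2.boundingRect(c)); 
im,ci=snap("top"); h,s,v=[c.astype(int) for c in cv2.split(hsv(im))]
for n,m,z in (("dark",v<60,.196),):
    for c in blobs(m.astype(np.uint8)*255,(255,190,330,262),60): print(n,cv2.boundingRect(c),rect(ci,c,z))
im,ci=snap("side")
g=blobs(mask(im,"green"),(300,120,400,270),15); print("green lamp",[(cv2.boundingRect(c)) for c in g])
E
```

```text
t36.3 pos [0.6037 0.0962 0.2716] yang -89.3 tilt [0.003 0.001] gap 0.766 | yaw 5.7 then travel [-0.157  -0.2782  0.0716] per row/14 [-0.0112 -0.0199  0.0051] F [-0.3  0.3 -0.2] q7 -1.40
dark (295, 217, 65, 64)
dark (397, 268, 23, 62)
dark (301, 178, 55, 39)
dark (240, 269, 17, 61)
dark (255, 190, 73, 72) [596.8  82.8 168.1 167.9 -89.2]
green lamp []
```

Request:
jog_arm:
  deltas:
    - {"gripper":255,"travel":[-0.0092,-0.0209,0],"yaw":0}
    - {"gripper":255,"travel":[-0.0092,-0.0209,0],"yaw":0}
    - {"gripper":255,"travel":[-0.0092,-0.0209,0],"yaw":0}
    - {"gripper":255,"travel":[-0.0092,-0.0209,0],"yaw":0}
    - {"gripper":255,"travel":[-0.0092,-0.0209,0],"yaw":0}
    - {"gripper":255,"travel":[-0.0092,-0.0209,0],"yaw":0}
    - {"gripper":255,"travel":[-0.0092,-0.0209,0],"yaw":0}
    - {"gripper":255,"travel":[-0.0092,-0.0209,0],"yaw":0}
    - {"gripper":255,"travel":[-0.0092,-0.0209,0],"yaw":0}
    - {"gripper":255,"travel":[-0.0092,-0.0209,0],"yaw":0}
  force: 20

```text
t: 37.27
eef_pos: [0.5071, 0.3048, 0.2685]
eef_rot: [1.0, 0.006, -0.001, 0.001]
wrist_force: [0.2, -0.8, -0.2]
finger_gap: 0.062
finger_force: 0.0
```

Request:
jog_arm:
  deltas:
    - {"gripper":255,"travel":[-0.0092,-0.0209,0.02],"yaw":0}
    - {"gripper":255,"travel":[-0.0092,-0.0209,0.02],"yaw":0}
    - {"gripper":255,"travel":[-0.0092,-0.0209,0.02],"yaw":0}
    - {"gripper":255,"travel":[-0.0092,-0.0209,0.02],"yaw":0}
    - {"gripper":255,"travel":[0,0,0],"yaw":0}
    - {"gripper":255,"travel":[0,0,0],"yaw":0}
    - {"gripper":255,"travel":[0,0,0],"yaw":0}

```text
t: 37.85
eef_pos: [0.4711, 0.386, 0.1896]
eef_rot: [1.0, 0.006, 0.0, 0.001]
wrist_force: [0.9, 0.5, -0.6]
finger_gap: 0.005
finger_force: 0.0
```

```bash
cat > tally.py <<'E'
from near import *
def dial():
    "pointer direction (red, on dial) vs green zero mark, seen by side and top cameras"
    for n,roi in (("top",(150,215,195,270)),("side",(290,110,335,150))):
        im,ci=snap(n); h,s,v=[c.astype(int) for c in cv2.split(hsv(im))]
        x0,y0,x1,y1=roi
        w=blobs(((v>120)&(s<60)).astype(np.uint8)*255,roi,40)
        if not w: print(n,"no dial"); continue
        cx=cv2.convexHull(w[0]); E=cv2.fitEllipse(cx); c0=onplane(ci,[E[0]],.09)[0]
        k=np.zeros_like(v,np.uint8); cv2.fillConvexPoly(k,cx,1)
        red=np.argwhere((k>0)&((h<12)|(h>168))&(s>110))[:,::-1]
        gr=np.argwhere((k>0)&(h>40)&(h<90)&(s>70))[:,::-1]
        for nm,q in(("red",red),("green",gr)):
            if len(q): 
                d=onplane(ci,q,.09)-c0; far=d[np.hypot(*d.T)>=np.percentile(np.hypot(*d.T),70)].mean(0)
                print(n,nm,len(q),"angle %.0f r %.1f mm"%(np.degrees(np.arctan2(far[1],far[0])),1e3*np.hypot(*far)))
if __name__=="__main__":
    wr(None,"red2",.073); dial(); plan(.4715,.387,.08,90.7,6)
E
python3 tally.py
```

```text
red2 (297, 206, 53, 49) [471.5 389.7  40.5  36.4 -83.6]
top red 11 angle -123 r 56.1 mm
top green 136 angle -104 r 50.9 mm
side red 5 angle -120 r 25.0 mm
t38.0 pos [0.4717 0.386  0.1907] yang -89.4 tilt [0.001 0.001] gap 0.009 | yaw -0.1 then travel [-0.0002 -0.001   0.1107] per row/6 [-0.     -0.0002  0.0184] F [0.6 0.1 0.4] q7 -1.88
```

Request:
jog_arm:
  deltas:
    - {"gripper":255,"travel":[0,-0.0025,0.02],"yaw":0}
    - {"gripper":255,"travel":[0,0,0.03],"yaw":0}
    - {"gripper":255,"travel":[0,0,0.03],"yaw":0}
    - {"gripper":255,"travel":[0,0,0.02],"yaw":0}
    - {"gripper":255,"travel":[0,0,0],"yaw":0}
    - {"gripper":255,"travel":[0,0,0],"yaw":0}

```text
t: 38.5
eef_pos: [0.4711, 0.3888, 0.0901]
eef_rot: [1.0, 0.006, -0.0, 0.0]
wrist_force: [0.2, 0.4, 0.3]
finger_gap: 0.006
finger_force: 0.0
```

Request:
jog_arm:
  deltas:
    - {"gripper":255,"travel":[0,0,0.012],"yaw":0}
    - {"gripper":255,"travel":[0,0,0.012],"yaw":0}
    - {"gripper":255,"travel":[0,0,0.012],"yaw":0}
    - {"gripper":255,"travel":[0,0,0.012],"yaw":0}
    - {"gripper":255,"travel":[0,0,0.01],"yaw":0}
    - {"gripper":255,"travel":[0,0,0.003],"yaw":0}
    - {"gripper":255,"travel":[0,0,0],"yaw":0}
    - {"gripper":255,"travel":[0,0,0],"yaw":0}

```text
t: 39.17
eef_pos: [0.4718, 0.3907, 0.0308]
eef_rot: [1.0, 0.006, 0.001, -0.002]
wrist_force: [-4.0, -1.4, 16.1]
finger_gap: 0.004
finger_force: 8.5
```

Request:
jog_arm:
  deltas:
    - {"gripper":255,"travel":[0,0,0.004],"yaw":0}
    - {"gripper":255,"travel":[0,0,0],"yaw":0}
    - {"gripper":255,"travel":[0,0,0],"yaw":0}

```text
t: 39.42
eef_pos: [0.4721, 0.3908, 0.0297]
eef_rot: [1.0, 0.006, 0.0, -0.003]
wrist_force: [-10.0, -5.3, 38.6]
finger_gap: 0.002
finger_force: 20.2
```

Request:
jog_arm:
  deltas:
    - {"gripper":255,"travel":[0,0,-0.01],"yaw":0}
    - {"gripper":255,"travel":[0,0,-0.015],"yaw":0}
    - {"gripper":255,"travel":[0,0,-0.015],"yaw":0}
    - {"gripper":255,"travel":[0,0,-0.015],"yaw":0}
    - {"gripper":255,"travel":[0,0,-0.01],"yaw":0}
    - {"gripper":255,"travel":[0,0,0],"yaw":0}
    - {"gripper":255,"travel":[0,0,0],"yaw":0}
    - {"gripper":255,"travel":[0,0,0],"yaw":0}

```text
t: 40.08
eef_pos: [0.4698, 0.3894, 0.089]
eef_rot: [1.0, 0.006, -0.001, 0.001]
wrist_force: [-0.3, 1.1, -0.2]
finger_gap: 0.001
finger_force: 0.0
```

```bash
python3 - <<'E'
from tally import *
plan(.4715,.3895,.09,90.7,6)
im,ci=snap("wrist"); cv2.imwrite("pics/d1.png",im[:,:,::-1])
h,s,v=[c.astype(int) for c in cv2.split(hsv(im))]
for c in blobs(((v>110)&(s<60)).astype(np.uint8)*255,(200,0,640,480),150)[:6]: print("white",cv2.boundingRect(c),cv2.contourArea(c))
for c in blobs((((h<12)|(h>168))&(s>110)&(v>50)).astype(np.uint8)*255,(0,0,640,480),10): print("red",cv2.boundingRect(c),cv2.contourArea(c))
E
```

```text
t40.1 pos [0.4698 0.3894 0.089 ] yang -89.3 tilt [-0.001 -0.001] gap 0.001 | yaw 0.0 then travel [ 0.0017 -0.0001 -0.001 ] per row/6 [ 0.0003 -0.     -0.0002] F [-0.3  1.1 -0.2] q7 -1.80
white (373, 0, 267, 339) 65772.5
white (200, 0, 179, 197) 21891.0
white (472, 359, 107, 52) 3491.0
white (200, 265, 71, 44) 2540.0
white (397, 208, 9, 44) 267.5
white (228, 216, 15, 36) 232.0
red (289, 235, 78, 60) 2454.0
red (272, 68, 33, 46) 485.0
```

```bash
cat > ptr.py <<'E'
from vis import *
def ptr():
    im,ci=snap("wrist"); h,s,v=[c.astype(int) for c in cv2.split(hsv(im))]
    for c in blobs((((h<12)|(h>168))&(s>110)&(v>50)).astype(np.uint8)*255,(200,20,480,200),60):
        k=np.zeros_like(v,np.uint8); cv2.drawContours(k,[c],-1,1,-1); p=np.argwhere(k)[:,::-1]
        w=onplane(ci,p,.093,True)*1000; m=w.mean(0); _,S,V=np.linalg.svd(w-m,full_matrices=False)
        print("pointer at",np.round(m,1),"axis %.1f deg mod 180"%(np.degrees(np.arctan2(V[0,1],V[0,0]))%180),"L/W",np.round(S[0]/S[1],1))
    g=((h>40)&(h<85)&(s>120)&(v>60))
    for c in blobs(g.astype(np.uint8)*255,(200,20,480,200),8): print("green",cv2.boundingRect(c),np.round(onplane(ci,c[:,0,:],.093,True).mean(0)*1000,1),cv2.contourArea(c))
    print("lever paddle",[cv2.boundingRect(c) for c in blobs((((h<12)|(h>168))&(s>110)).astype(np.uint8)*255,(250,220,420,330),300)])
if __name__=="__main__": ptr()
E
python3 ptr.py
```

```text
pointer at [561.3 408.4] axis 150.2 deg mod 180 L/W 4.5
green (306, 101, 9, 25) [551.2 398.4] 148.5
lever paddle [(288, 234, 79, 70)]
```

Request:
jog_arm:
  deltas:
    - {"gripper":255,"travel":[0,0,0.012],"yaw":0}
    - {"gripper":255,"travel":[0,0,0.012],"yaw":0}
    - {"gripper":255,"travel":[0,0,0.012],"yaw":0}
    - {"gripper":255,"travel":[0,0,0.012],"yaw":0}
    - {"gripper":255,"travel":[0,0,0.01],"yaw":0}
    - {"gripper":255,"travel":[0,0,0.0045],"yaw":0}
    - {"gripper":255,"travel":[0,0,0],"yaw":0}
    - {"gripper":255,"travel":[0,0,0],"yaw":0}

```text
t: 40.85
eef_pos: [0.4708, 0.3901, 0.0297]
eef_rot: [1.0, 0.006, -0.001, -0.001]
wrist_force: [-9.6, -4.2, 31.8]
finger_gap: 0.005
finger_force: 16.8
```

Request:
jog_arm:
  deltas:
    - {"gripper":255,"travel":[0,0,-0.01],"yaw":0}
    - {"gripper":255,"travel":[0,0,-0.015],"yaw":0}
    - {"gripper":255,"travel":[0,0,-0.015],"yaw":0}
    - {"gripper":255,"travel":[0,0,-0.015],"yaw":0}
    - {"gripper":255,"travel":[0,0,-0.0075],"yaw":0}
    - {"gripper":255,"travel":[0,0,0],"yaw":0}
    - {"gripper":255,"travel":[0,0,0],"yaw":0}
    - {"gripper":255,"travel":[0,0,0],"yaw":0}

```text
t: 41.52
eef_pos: [0.4699, 0.3893, 0.089]
eef_rot: [1.0, 0.006, -0.001, 0.001]
wrist_force: [-0.7, 0.4, -0.7]
finger_gap: 0.007
finger_force: 0.0
```

```bash
python3 ptr.py
```

```text
pointer at [568.1 414.5] axis 114.1 deg mod 180 L/W 4.5
green (306, 101, 9, 25) [551.1 398.4] 145.5
lever paddle [(288, 235, 79, 70)]
```

Request:
jog_arm:
  deltas:
    - {"gripper":255,"travel":[0,0,0.012],"yaw":0}
    - {"gripper":255,"travel":[0,0,0.012],"yaw":0}
    - {"gripper":255,"travel":[0,0,0.012],"yaw":0}
    - {"gripper":255,"travel":[0,0,0.012],"yaw":0}
    - {"gripper":255,"travel":[0,0,0.01],"yaw":0}
    - {"gripper":255,"travel":[0,0,0.004],"yaw":0}
    - {"gripper":255,"travel":[0,0,0],"yaw":0}
    - {"gripper":255,"travel":[0,0,0],"yaw":0}

```text
t: 42.23
eef_pos: [0.4707, 0.3901, 0.0298]
eef_rot: [1.0, 0.006, -0.001, -0.001]
wrist_force: [-8.5, -3.4, 29.2]
finger_gap: 0.009
finger_force: 15.5
```

Request:
jog_arm:
  deltas:
    - {"gripper":255,"travel":[0,0,-0.01],"yaw":0}
    - {"gripper":255,"travel":[0,0,-0.015],"yaw":0}
    - {"gripper":255,"travel":[0,0,-0.015],"yaw":0}
    - {"gripper":255,"travel":[0,0,-0.015],"yaw":0}
    - {"gripper":255,"travel":[0,0,-0.007],"yaw":0}
    - {"gripper":255,"travel":[0,0,0],"yaw":0}
    - {"gripper":255,"travel":[0,0,0],"yaw":0}
    - {"gripper":255,"travel":[0,0,0],"yaw":0}

```text
t: 42.9
eef_pos: [0.4699, 0.3894, 0.089]
eef_rot: [1.0, 0.006, -0.001, 0.0]
wrist_force: [-0.4, -0.2, 0.3]
finger_gap: 0.005
finger_force: 0.0
```

Request:
jog_arm:
  deltas:
    - {"gripper":255,"travel":[0,0,0.012],"yaw":0}
    - {"gripper":255,"travel":[0,0,0.012],"yaw":0}
    - {"gripper":255,"travel":[0,0,0.012],"yaw":0}
    - {"gripper":255,"travel":[0,0,0.012],"yaw":0}
    - {"gripper":255,"travel":[0,0,0.01],"yaw":0}
    - {"gripper":255,"travel":[0,0,0.004],"yaw":0}
    - {"gripper":255,"travel":[0,0,0],"yaw":0}
    - {"gripper":255,"travel":[0,0,0],"yaw":0}

```text
t: 43.57
eef_pos: [0.4706, 0.3901, 0.0298]
eef_rot: [1.0, 0.006, -0.001, -0.001]
wrist_force: [-8.5, -3.7, 30.0]
finger_gap: 0.004
finger_force: 15.8
```

Request:
jog_arm:
  deltas:
    - {"gripper":255,"travel":[0,0,-0.01],"yaw":0}
    - {"gripper":255,"travel":[0,0,-0.015],"yaw":0}
    - {"gripper":255,"travel":[0,0,-0.015],"yaw":0}
    - {"gripper":255,"travel":[0,0,-0.015],"yaw":0}
    - {"gripper":255,"travel":[0,0,-0.007],"yaw":0}
    - {"gripper":255,"travel":[0,0,0],"yaw":0}
    - {"gripper":255,"travel":[0,0,0],"yaw":0}
    - {"gripper":255,"travel":[0,0,0],"yaw":0}

```text
t: 44.23
eef_pos: [0.4699, 0.3894, 0.089]
eef_rot: [1.0, 0.006, -0.001, 0.001]
wrist_force: [0.1, -0.0, -0.4]
finger_gap: 0.01
finger_force: 0.0
```

```bash
python3 ptr.py
```

```text
pointer at [585.1 411.1] axis 42.2 deg mod 180 L/W 4.7
green (306, 101, 9, 25) [551.1 398.4] 149.5
lever paddle [(288, 235, 79, 69)]
```

Request:
jog_arm:
  deltas:
    - {"gripper":255,"travel":[0,0,0.012],"yaw":0}
    - {"gripper":255,"travel":[0,0,0.012],"yaw":0}
    - {"gripper":255,"travel":[0,0,0.012],"yaw":0}
    - {"gripper":255,"travel":[0,0,0.012],"yaw":0}
    - {"gripper":255,"travel":[0,0,0.01],"yaw":0}
    - {"gripper":255,"travel":[0,0,0.004],"yaw":0}
    - {"gripper":255,"travel":[0,0,0],"yaw":0}
    - {"gripper":255,"travel":[0,0,0],"yaw":0}

```text
t: 44.95
eef_pos: [0.4707, 0.3901, 0.0298]
eef_rot: [1.0, 0.006, -0.001, -0.001]
wrist_force: [-9.3, -3.2, 29.2]
finger_gap: 0.007
finger_force: 15.5
```

Request:
jog_arm:
  deltas:
    - {"gripper":255,"travel":[0,0,-0.01],"yaw":0}
    - {"gripper":255,"travel":[0,0,-0.015],"yaw":0}
    - {"gripper":255,"travel":[0,0,-0.015],"yaw":0}
    - {"gripper":255,"travel":[0,0,-0.015],"yaw":0}
    - {"gripper":255,"travel":[0,0,-0.007],"yaw":0}
    - {"gripper":255,"travel":[0,0,0],"yaw":0}
    - {"gripper":255,"travel":[0,0,0],"yaw":0}

```text
t: 45.53
eef_pos: [0.4703, 0.3896, 0.0897]
eef_rot: [1.0, 0.006, -0.0, 0.0]
wrist_force: [-0.7, 0.1, -0.9]
finger_gap: 0.002
finger_force: 0.0
```

```bash
python3 ptr.py
```

```text
pointer at [587.  402.4] axis 6.7 deg mod 180 L/W 3.7
green (306, 102, 10, 25) [551.2 398.3] 145.5
lever paddle [(289, 235, 78, 69)]
```

Request:
jog_arm:
  deltas:
    - {"gripper":255,"travel":[0,0,-0.03],"yaw":0}
    - {"gripper":255,"travel":[0,0,-0.04],"yaw":0}
    - {"gripper":255,"travel":[0,0,-0.04],"yaw":0}
    - {"gripper":255,"travel":[-0.03,0,-0.03],"yaw":0}
    - {"gripper":255,"travel":[-0.03,0,0],"yaw":0}
    - {"gripper":255,"travel":[0,0,0],"yaw":0}
    - {"gripper":255,"travel":[0,0,0],"yaw":0}

```text
t: 46.17
eef_pos: [0.409, 0.3897, 0.2286]
eef_rot: [1.0, 0.008, -0.001, -0.0]
wrist_force: [0.3, -0.6, -0.3]
finger_gap: 0.005
finger_force: 0.0
```

```bash
python3 - <<'E'
from near import *
im,ci=snap("top"); R2=lambda im:(lambda h,s,v:((((h<14)|(h>170))&(s>110)).astype(np.uint8)*255))(*[c.astype(int) for c in cv2.split(hsv(im))])
for n,m,roi,z in (("supply",R2(im),(305,205,352,270),.07),("estop",mask(im,"yellow"),(262,255,315,310),.056),("relay",mask(im,"green"),(350,205,382,270),.062)):
    for c in blobs(m,roi,20): print(n,rect(ci,c,z))
v=hsv(im)[:,:,2]
for c in blobs((v<55).astype(np.uint8)*255,(262,195,312,258),60): print("tower",cv2.boundingRect(c),rect(ci,c,.196))
for c in blobs((v<60).astype(np.uint8)*255,(312,262,345,300),40): print("timer",rect(ci,c,.076))
im,ci=snap("side")
for c in blobs(R2(im),(300,80,380,250),40): print("side red",cv2.boundingRect(c))
plan(.4,.39,.2,90.7)
E
```

```text
supply [600.9  -8.1 108.7  60.7   0.7]
estop [492.7  92.8  63.5  63.4   0.7]
relay [565.7 -98.9  28.1  12.9 -89.3]
relay [646.5 -99.1  33.4  13.2 -89.3]
tower (277, 214, 25, 36) [582.   86.6  82.7  55.2   1.5]
timer [496.3  -1.6  44.9  37.6 -89.3]
side red (305, 80, 75, 10)
side red (341, 176, 22, 28)
side red (339, 242, 41, 8)
side red (300, 216, 9, 17)
t46.3 pos [0.4111 0.3888 0.2285] yang -89.3 tilt [-0.    -0.001] gap 0.006 | yaw 0.0 then travel [-0.011  -0.0013  0.0285] per row/10 [-0.0011 -0.0001  0.0029] F [ 0.3  0.6 -0.1] q7 -2.00
```

```bash
python3 -c "
from rig import r
print(r.job_done())"
```

```text
the job is handed in; nothing more can be done
None
```

The job is handed in: the supply, relay, emergency stop, timer and tower stand in their nests, and the tally pointer is on 5, one full stroke per piece. The contactor was absent.

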